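# Hang the missing trimming template on the template tree

## Task

The turning tree on the bench should carry one template of each colour, and one colour is still missing from it. Turn the tree by its black top handle until the empty branch stands over the red mark on the foot, then hang the template of the missing colour on that branch, hub hole over the pin and pushed right down onto the collar without forcing it. Let go, with the branch still over the mark, and leave the spare template of a colour already on the tree and the metal housing where they lie.

Things in the scene. Friction and masses are not known exactly. Their poses are not given: they have to be found in the camera images.
- tree_base: Grey round foot of the tree, 156 mm across, fixed to the bench; origin at the centre of its underside, on the vertical turning axis. Its own -x axis points along the red mark on its front edge, roughly towards the robot.
- tree (a joint): Turn of the tree about its vertical axis, counter-clockwise from above; 0 (or any whole turn) with the empty branch over the red mark. It stays where left but turns easily (0.06 N m friction), so it gives way sideways when touched. Four branches at 90 degrees; three carry fixed blue, green and yellow templates. They sweep a circle of 170 mm radius, 45 to 160 mm high.
- tree_handle (a point): Centre of the black bar handle on top of the tree, on the turning axis, 165 mm up. The bar is 60 mm long, 14 mm wide and 30 mm high (150 to 180 mm); its length is the point's x axis, which is in line with the empty branch (that branch lies on its -x side).
- free_seat (a point): Centre of the top face of the empty branch's collar (36 mm across), 70 mm from the turning axis, 105 mm up, where the underside of the hub comes to rest. Its z axis points up along the line of a straight pin, leaning 30 degrees from vertical away from the trunk; x points up the slope towards the trunk, y is level. A hung template has these same axes.
- straight_tip (a point): Where the tip of the empty branch's steel pin would be were it straight: 55 mm along z from free_seat, same axes. The pin is 13 mm thick, flat-ended with a 1 mm chamfer. Use has bent it about the collar by up to 0.12 rad: the real tip stands up to 6.6 mm off this point along +x or -x, which is not measured: find it by touch. Loads under 30 N bend it no further.
- orange_lug (a point): Centre of the black grip lug on the loose orange template (missing colour, forked end), 25 mm above its underside. Lug 24 mm long (point x), 14 mm wide (y), from the plate's top at 8 mm up to 42 mm above the underside. It lies flat, point z up; plate 8 mm thick, 44 mm wide, 127 mm long overall, weight 84 to 168 g.
- orange_hole (a point): Centre of the hanging hole of the orange template at its underside, 46 mm from the lug along the template's +x. The hole is 15.5 mm in diameter and goes right through the square hub, 36 x 36 mm and 16 mm thick; same axes as orange_lug.
- spare_lug (a point): Centre of the grip lug on the loose spare green template (pointed end), a duplicate of the green one on the tree; same plate, hub and lug sizes as the orange one.
- housing_centre (a point): Centre of the loose cast aluminium housing half, 60 x 110 x 28 mm, lying in front of the tree; a bystander.

How it is judged:
By the outcome, as a careful person would: the job done as asked, in the order asked, and still so for the second after the job is handed in, with the robot touching nothing.
It also fails if it takes over 67 s, if anything falls off the work surface, if the arm or the gripper's body presses on something with over 40 N, if the wrist force passes 120 N, or if a joint passes its speed limit or range.

## Robot

A 6-joint arm with a two-finger parallel gripper is mounted at the origin on a cart in front of the work surface, level with it; the furniture and walls round the work are solid. World frame = base frame: x ahead of the robot, y to its left, z up, the work surface at z = 0. Lengths are in mm, angles in rad, forces in N, time in s.
With the tool pointing down it reaches from about 275 to 825 mm from the base axis. Payload 5.2 kg.
Tool frame: the origin (TCP) lies on the centre line of the jaws, within the pads' length; the fingertips stand 14 mm ahead of it and the grasp point (between the pads) lies 5 mm behind it; x points along the fingers, z is the direction in which the jaws open and shut, and the axes are right-handed (so a half turn about x gives the same grasp; the last joint's range is limited). The gripper opens to 93 mm and grips with 3 to 60 N. Pads are 15 mm wide; open, the fingers measure 128 mm over their backs; the gripper's body (75 mm by 188 mm) begins 65 mm behind the grasp point.
Start: joints at [1.099, 0.259, 1.535, -0, 1.348, -0.203], TCP at [146.044, 530.261, 232.653] pointing down, gripper open.
Joint ranges: [-3.14, 3.14], [-0.91, 2.08], [0.19, 2.58], [-1.22, 4.36], [0.22, 2.71], [-3.12, 3.12]. Speed limits (rad/s): [2.57, 2.57, 3.14, 3.14, 3.14, 3.14].

## Interface

Orientations are given as a rotation vector (axis times angle).
In Python, from station import status, vision, manip gives the robot as it stands.
- The arm moves only by the tool move_arm, never from a script. Its arguments are lists of equal length, an entry for each row: "jaw": the opening, from 0 (shut) to 1 (fully open); "linear": the shift along the tool's x, y, z in cm, a list of three; "turn": the turn, a rotation vector about the tool's x, y, z in degrees, a list of three. In form: {"jaw": [jaw, ...], "linear": [[tx, ty, tz], ...], "turn": [[rx, ry, rz], ...]}. A call has 1 to 10 rows; each row shifts and turns the commanded pose from where the row before left it, along the tool's axes as they then stand; what a row does not reach is not made up. A row lasts 1/12 s, in which the tool goes at most 41.7 mm and 7.16 degrees, less where a joint would pass 70% of its speed; a pose out of reach is approached as far as the arm can. A call with a gripper value outside its range is refused whole. The fingers move at their own pace and stop on an object; the grip force is fixed at half the most. Time passes only in rows, so rows that do not move let the fingers close. It gives the time, the measured TCP pose, the force and the opening at its end, in the units of the state.
- status.observe(): the state, without advancing time (a new reading comes with each control period).
- vision.camera(name): name is "side" or "top"; returns the picture (480x640x3 uint8, red, green, blue); there is no depth.
- vision.camera_info(name): a dict with "fx", "fy", "cx", "cy" (pixels), "dist" ([k1, k2, p1, p2, k3] as OpenCV has them; the pictures are not rectified), "R" (3x3) and "t" (3): a world point X has camera coordinates R X + t. Camera axes: x right, y down, z forward; pixel columns grow to the right and rows downward; lengths in mm; the calibration is good to about 2 mm. A picture is of the moment at which its call begins. camera_info takes no time and is no camera call.
- manip.finish_job(): hands the job in, once; it reports no verdict.
The state is a dict: "time": time; "qpos": joint angles; "dq": joint speeds; "joint_efforts": joint torques, N m; "tcp_pos": TCP position; "eef_rot": TCP orientation; "ft_force": force on the tool from outside, world axes, zero at the start; "moment": the same for the moment, N m; "opening": finger opening in mm.
Only numpy, scipy, OpenCV 4.12 (cv2) and the standard library are available. Lean on these libraries where they do the work, as an engineer would, in place of code of your own. Each camera call takes 0.05 s, during which the arm holds its last target.

## Working session

There is one attempt and no reset: what is moved stays moved. The work goes in short steps, Python scripts to look and compute and a tool call to move; the robot and the scene stay as the last step left them, time stands still between calls to the robot, and variables do not carry over. Pictures are saved under pics/ and viewed, and the job is handed in when it is done.

Besides the shell and the picture viewer there is one more tool, called after ">>>" as name(argument=value, ...) on one line, values as JSON. move_arm: Moves the arm, as the interface text tells. Its arguments: {"type":"object","properties":{"jaw":{"type":"array","items":{"type":"number"}},"linear":{"type":"array","items":{"type":"array","items":{"type":"number"}}},"turn":{"type":"array","items":{"type":"array","items":{"type":"number"}}}},"required":["jaw","linear","turn"]}

```bash
ls; mkdir -p pics; python3 - <<'E'
from station import status, vision, manip
import cv2
print(status.observe())
for n in ("side","top"):
    im=vision.camera(n); cv2.imwrite(f"pics/{n}0.png",im[:,:,::-1]); print(n,vision.camera_info(n))
E
```

```text
pics
{'time': 0.0, 'qpos': array([ 1.09920247e+00,  2.59322970e-01,  1.53606987e+00, -3.75997593e-05,
        1.34798542e+00, -2.02805123e-01]), 'dq': array([-0.00029139, -0.00061518, -0.002372  , -0.00079392,  0.00101411,
       -0.00071464]), 'joint_efforts': array([-1.11733402e-04, -4.37302423e+01, -2.84010100e+01,  7.17046531e-02,
        4.11569048e-02, -1.19318956e-04]), 'tcp_pos': array([145.8137075 , 529.78417047, 231.83376368]), 'eef_rot': array([-1.00986096,  1.32607642,  1.00851731]), 'ft_force': array([0.22100837, 0.53633837, 0.73531944]), 'moment': array([-0.02916036,  0.02686508,  0.02311485]), 'opening': 92.98686613593767}
side {'fx': 460.70926829812413, 'fy': 460.70926829812413, 'cx': 315.07372028992535, 'cy': 240.78548108114003, 'dist': array([-0.08110015,  0.        ,  0.        ,  0.        ,  0.        ]), 'R': array([[ 0.99973663,  0.00697859,  0.02186263],
       [ 0.0209909 , -0.66314407, -0.74819739],
       [ 0.00927672,  0.74845925, -0.6631159 ]]), 't': array([-579.26155836,  190.39077447,  825.9941531 ])}
top {'fx': 449.1555247075254, 'fy': 449.1555247075254, 'cx': 319.82215665903493, 'cy': 248.30665607075215, 'dist': array([-0.10159311,  0.        ,  0.        ,  0.        ,  0.        ]), 'R': array([[ 0.05448575, -0.99849824, -0.00570723],
       [-0.9696982 , -0.05154923, -0.23880552],
       [ 0.23815269,  0.01854579, -0.97105064]]), 't': array([135.08919435, 580.378905  , 829.44484722])}
```

View pics/side0.png

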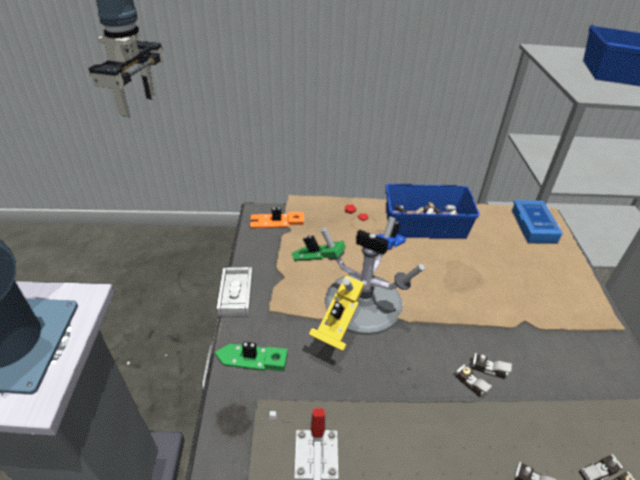

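View pics/top0.png

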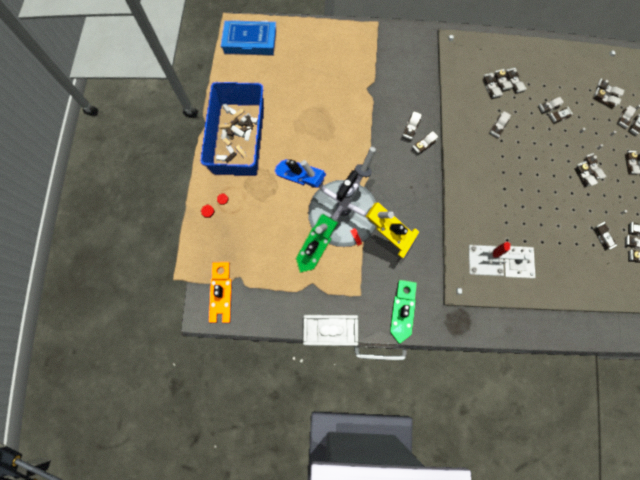

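```bash
python3 - <<'E'
import cv2
t=cv2.imread("pics/top0.png"); s=cv2.imread("pics/side0.png")
cv2.imwrite("pics/t_tree.png",cv2.resize(t[140:280,260:440],None,fx=4.2,fy=4.2,interpolation=cv2.INTER_CUBIC))
cv2.imwrite("pics/t_or.png",cv2.resize(t[250:350,190:320],None,fx=6,fy=6,interpolation=cv2.INTER_CUBIC))
cv2.imwrite("pics/s_tree.png",cv2.resize(s[190:370,240:440],None,fx=3.3,fy=3.3,interpolation=cv2.INTER_CUBIC))
E
```

```text
(no output)
```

View pics/t_tree.png

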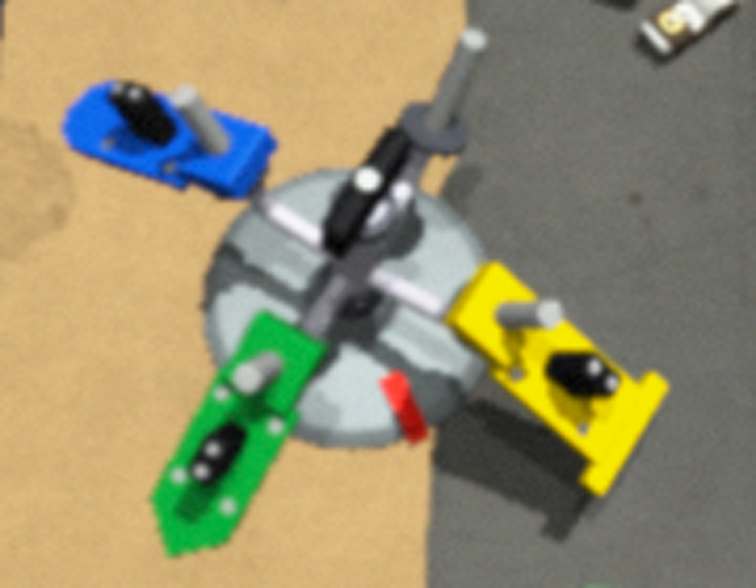

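View pics/t_or.png

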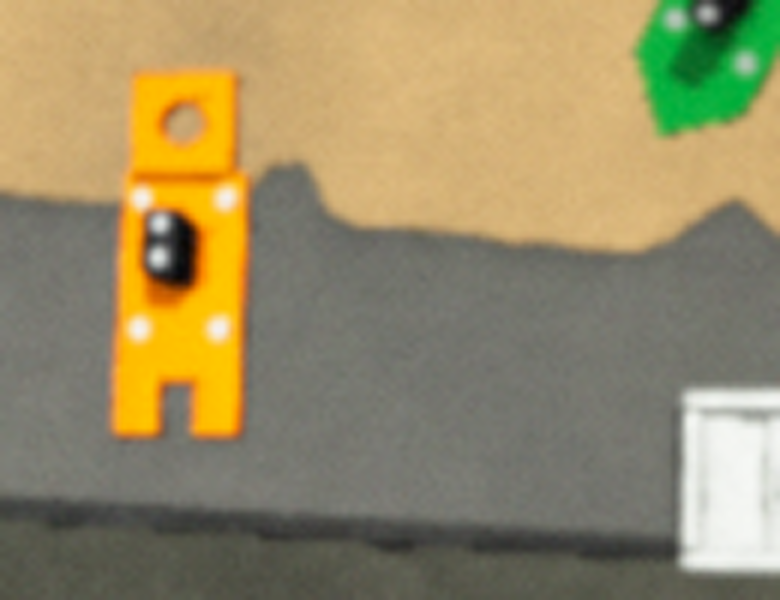

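View pics/s_tree.png

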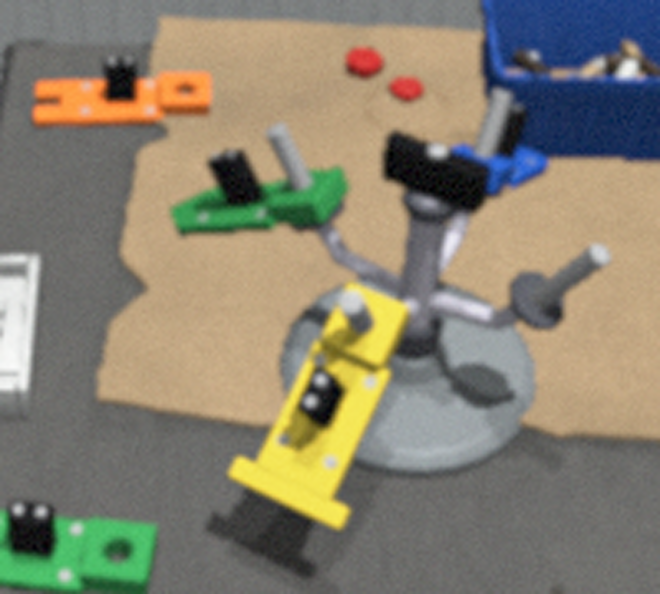

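```bash
cat > h.py <<'E'
import numpy as np, cv2
from station import status, vision, manip
from scipy.optimize import least_squares
from scipy.spatial.transform import Rotation as Ro
CI={n:vision.camera_info(n) for n in("side","top")}
def proj(n,P):
    c=CI[n];K=np.array([[c["fx"],0,c["cx"]],[0,c["fy"],c["cy"]],[0,0,1]])
    return cv2.projectPoints(np.atleast_2d(np.array(P,float)).reshape(-1,1,3),cv2.Rodrigues(c["R"])[0],c["t"],K,c["dist"])[0].reshape(-1,2)
def snap(tag,crops={}):
    for n in ("side","top"):
        im=vision.camera(n); cv2.imwrite(f"pics/{n}{tag}.png",im[:,:,::-1])
def crop(src,dst,x0,y0,x1,y1,f):
    im=cv2.imread(src); cv2.imwrite(dst,cv2.resize(im[y0:y1,x0:x1],None,fx=f,fy=f,interpolation=cv2.INTER_CUBIC))
E
cat > fit.py <<'E'
from h import *
# tree
def pol(b,a,r,z): return [b[0]+r*np.cos(a),b[1]+r*np.sin(a),z]
obs=[("top","h",347.4,182.9),("side","h",372.4,236.1)]
tips={0:[("top",319.5+53.1,149.5),("side",421.5,267.3)]}
def res(p,full=False):
    b=p[:2];a=p[2] # a: world angle of empty branch
    o=[]
    def add(n,P,u,v): o.extend((proj(n,P)[0]-[u,v]).tolist())
    add("top",[*b,180],347.4,182.9);add("side",[*b,180],372.4,236.1)
    T=lambda da,d=0:pol(b,a+da,97.5+d,152.6)
    add("top",T(0,p[4]),372.6,149.5);add("side",T(0,p[4]),421.5,267.3)
    # ccw order unknown: green opposite
    add("top",T(np.pi),319.5,229.8);add("side",T(np.pi),324.2,229.4)
    add("top",T(-np.pi/2),391.2,214.5);add("side",T(-np.pi/2),346.7,281.8)
    add("top",T(np.pi/2),304.3,163.3);add("side",T(np.pi/2),391.5,219.7)
    add("top",pol(b,a,70,105),363.1,170.2);add("side",pol(b,a,70,105),402.7,280.9)
    add("top",pol(b,p[3],76,p[5]),358.8,243.6);add("top",pol(b,p[3],48,p[5]),354.5,230.5)
    return np.array(o)
r=least_squares(res,[620,-40,-.4,3.0,0,16],loss="soft_l1")
print(r.x,np.degrees(r.x[2:4]));print(np.round(res(r.x).reshape(-1,2),1).tolist())
def reso(p):
    o=[];c,s=np.cos(p[2]),np.sin(p[2])
    def W(x,y,z): return [p[0]+c*x-s*y,p[1]+s*x+c*y,z]
    for n,L,u,v in [("top",(46,0,16),220.5,270.2),("top",(0,0,42),216.4,290),("side",(46,0,16),296.4,217.3),("side",(0,0,42),276.4,208.8),
      ("top",(64,18,16),212.3,262.2),("top",(64,-18,16),229.8,262.2),("top",(-63,22,8),208.7,322.7),("top",(-63,-22,8),230.2,322.8)]:
        o.extend((proj(n,W(*L))[0]-[u,v]).tolist())
    return np.array(o)
q=least_squares(reso,[400,200,0],loss="soft_l1")
print(q.x,np.degrees(q.x[2]));print(np.round(reso(q.x).reshape(-1,2),1).tolist())
E
python3 fit.py
```

```text
[ 672.97755943  118.81743895  125.15080178 -762.9201603    -1.75307531
    4.84546134] [  7170.61274439 -43712.10529036]
[[1.0, -1.1], [-0.9, -0.5], [0.9, -1.1], [-0.9, -0.6], [0.2, -0.5], [-2.1, -0.4], [1.1, -0.7], [-1.6, -0.3], [-0.1, -1.4], [-0.5, -1.7], [1.3, -1.5], [-0.2, -0.5], [0.3, -1.1], [-1.0, 0.7]]
[480.95681416 371.3553584  414.75090633] 23763.47648193364
[[0.2, -0.0], [0.6, -0.1], [-2.1, -1.1], [-1.8, -0.9], [0.4, -0.3], [-0.3, -0.4], [0.3, -0.4], [-0.3, -0.5]]
```

```bash
python3 - <<'E'
from h import *
s=status.observe();R=Ro.from_rotvec(s["eef_rot"]).as_matrix();print(np.round(R,3))
print("jaw z heading",np.degrees(np.arctan2(R[1,2],R[0,2])),"y heading",np.degrees(np.arctan2(R[1,1],R[0,1])),np.degrees(s["qpos"]))
E
```

```text
[[-0.001 -0.964  0.266]
 [-0.001  0.266  0.964]
 [-1.     0.    -0.002]]
jaw z heading 74.59751481605592 y heading 164.59748253774137 [ 6.29775148e+01  1.48546190e+01  8.80048911e+01  9.39979132e-04
  7.72352023e+01 -1.16201923e+01]
```

>>> move_arm(jaw=[0.5,0.5,0.5,0.5,0.5,0.5,0.5,0.5,0.5,0.5], linear=[[0,-3.63,-1.51],[0,-3.63,-1.51],[0,-3.63,-1.51],[0,-3.63,-1.51],[0,-3.63,-1.51],[0,-3.63,-1.51],[0,-3.63,-1.51],[0,-3.63,-1.51],[0,-3.63,-1.51],[0,-3.63,-1.51]], turn=[[0,0,0],[0,0,0],[0,0,0],[0,0,0],[0,0,0],[0,0,0],[0,0,0],[0,0,0],[0,0,0],[0,0,0]])

```text
time: 0.93
tcp_pos: [457.0, 286.7, 232.4]
eef_rot: [-1.009, 1.325, 1.009]
ft_force: [0.1, 1.5, -0.1]
opening: 46.8
```

>>> move_arm(jaw=[0.5,0.5,0.5,0.5,0.5,0.5,0.5,0.5,0.5,0.5], linear=[[0,-3.63,-1.51],[0,-3.63,-1.51],[0,-3.63,-1.51],[0,-3.63,-1.51],[0,-3.63,-1.51],[0,-3.63,-1.51],[0,-3.63,-1.51],[0,0,0],[0,0,0],[0,0,0]], turn=[[0,0,0],[0,0,0],[0,0,0],[0,0,0],[0,0,0],[0,0,0],[0,0,0],[7,0,0],[7,0,0],[0,0,0]])

```text
time: 1.77
tcp_pos: [673.0, 117.9, 231.3]
eef_rot: [-0.818, 1.413, 0.82]
ft_force: [-0.1, 0.8, 0.1]
opening: 46.3
```

```bash
cat >> h.py <<'E'
def delta(pos,head):
    """translation still needed in current tool axes (cm), and x-turn deg for jaw heading"""
    s=status.observe();R=Ro.from_rotvec(s["eef_rot"]).as_matrix()
    h=np.degrees(np.arctan2(R[1,2],R[0,2]))
    print("t",round(s["time"],2),"tcp",np.round(s["tcp_pos"],1),"head",round(h,2),"open",round(s["opening"],1),"F",np.round(s["ft_force"],1),"M",np.round(s["moment"],2),"q6",np.degrees(s["qpos"][5]).round(1))
    print("cm",np.round(R.T@(np.array(pos)-s["tcp_pos"])/10,2),"turnx",-((head-h+180)%360-180), "tilt", np.round(R[:,0],3))
E
python3 - <<'E'
from h import *
delta([673,118.8,171],60.6)
snap("1")
crop("pics/side1.png","pics/s1.png",280,150,480,330,3.3)
crop("pics/top1.png","pics/t1.png",260,130,440,280,4.2)
E
```

```text
t 1.77 tcp [673.  117.9 231.3] head 60.26 open 46.3 F [-0.1  0.8  0.1] M [-0.04 -0.    0.01] q6 -59.7
cm [6.03 0.04 0.08] turnx -0.3419462632151067 tilt [-0.002  0.    -1.   ]
```

View pics/s1.png

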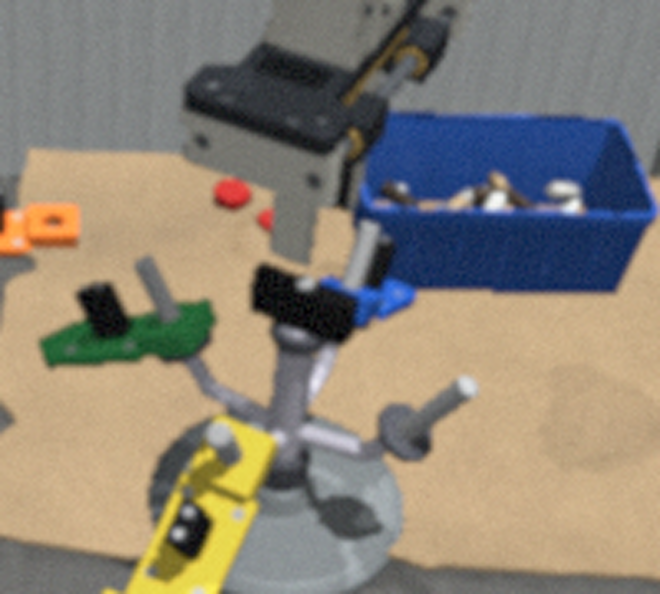

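View pics/t1.png

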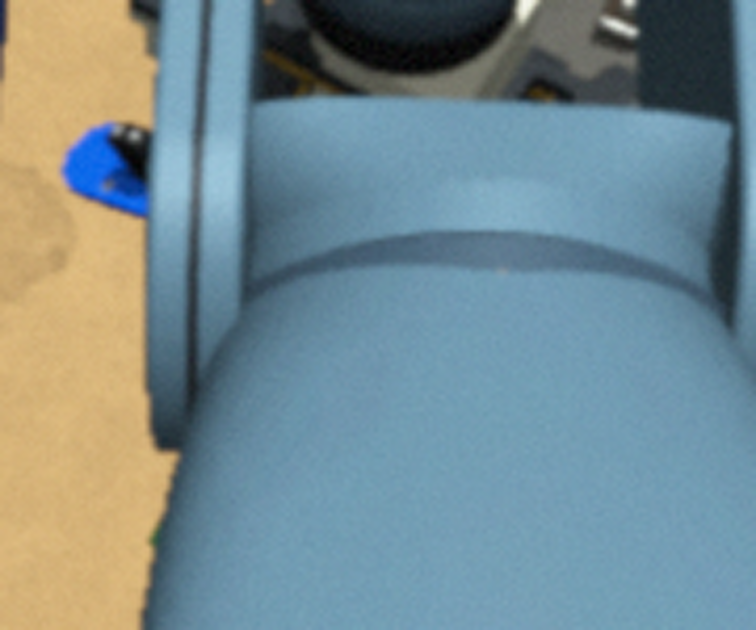

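>>> move_arm(jaw=[0.5,0.5,0.5,0.5,0,0,0,0,0,0], linear=[[2,0,0.1],[2,0,0],[2,0,0],[0,0,0],[0,0,0],[0,0,0],[0,0,0],[0,0,0],[0,0,0],[0,0,0]], turn=[[0,0,0],[0,0,0],[0,0,0],[0,0,0],[0,0,0],[0,0,0],[0,0,0],[0,0,0],[0,0,0],[0,0,0]])

```text
time: 2.7
tcp_pos: [673.8, 119.9, 173.7]
eef_rot: [-0.824, 1.407, 0.823]
ft_force: [-0.0, 0.9, 3.0]
opening: 13.8
```

```bash
python3 - <<'E'
from h import *
delta([673,118.8,171],60.6)
E
```

```text
t 2.7 tcp [673.8 119.9 173.7] head 60.61 open 13.8 F [-0.   0.9  3. ] M [ 0.08  0.08 -0.  ] q6 -59.8
cm [ 0.27  0.02 -0.14] turnx 0.010910067370218712 tilt [ 0.002  0.    -1.   ]
```

>>> move_arm(jaw=[0,0,0,0,0,0,0,0,0,0], linear=[[0,0,0],[0,0,0],[0,0,0],[0,0,0],[0,0,0],[0,0,0],[0,0,0],[0,0,0],[0,0,0],[0,0,0]], turn=[[3,0,0],[6,0,0],[6,0,0],[6,0,0],[6,0,0],[6,0,0],[6,0,0],[6,0,0],[6,0,0],[6,0,0]])

```text
time: 3.53
tcp_pos: [672.5, 119.1, 173.7]
eef_rot: [-0.046, 1.572, 0.044]
ft_force: [-5.3, -2.2, 5.7]
opening: 13.6
```

>>> move_arm(jaw=[0,0,0,0,0,0,0,0,0,0], linear=[[0,0,0],[0,0,0],[0,0,0],[0,0,0],[0,0,0],[0,0,0],[0,0,0],[0,0,0],[0,0,0],[0,0,0]], turn=[[6,0,0],[6,0,0],[6,0,0],[6,0,0],[6,0,0],[6,0,0],[6,0,0],[6,0,0],[6,0,0],[6,0,0]])

```text
time: 4.37
tcp_pos: [671.0, 119.8, 173.7]
eef_rot: [0.769, 1.433, -0.773]
ft_force: [-9.4, -0.8, 7.7]
opening: 14.0
```

>>> move_arm(jaw=[0,0,0], linear=[[0,0,0],[0,0,0],[0,0,0]], turn=[[5,0,0],[0,0,0],[0,0,0]])

```text
time: 4.62
tcp_pos: [670.9, 119.9, 173.7]
eef_rot: [0.832, 1.409, -0.836]
ft_force: [-9.6, -0.5, 7.5]
opening: 13.5
```

```bash
python3 - <<'E'
from h import *
delta([673,118.8,171],-62.1)
snap("2")
crop("pics/side2.png","pics/s2.png",280,190,480,370,3.3)
crop("pics/top2.png","pics/t2.png",260,150,440,290,4.2)
E
```

```text
t 4.62 tcp [670.9 119.9 173.7] head -61.39 open 13.5 F [-9.6 -0.5  7.5] M [-0.2   1.64  0.01] q6 62.2
cm [0.27 0.13 0.2 ] turnx 0.711480162897999 tilt [-0.004 -0.    -1.   ]
```

View pics/s2.png

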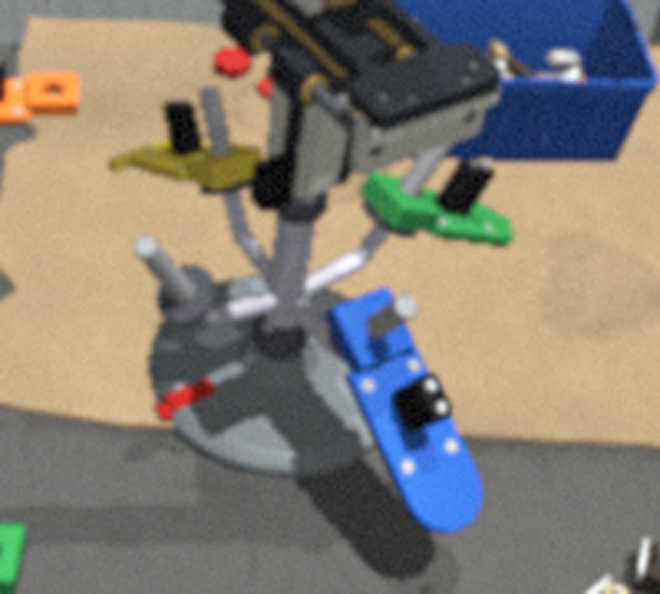

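View pics/t2.png

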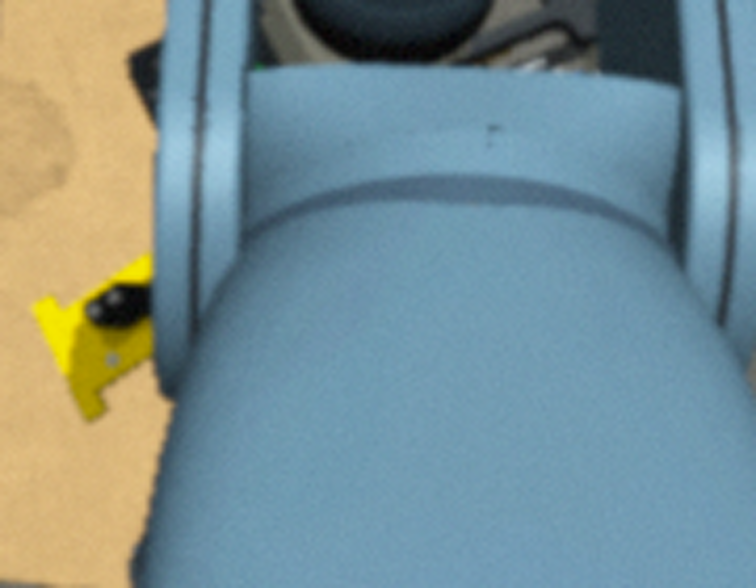

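```bash
cat > fit2.py <<'E'
from h import *
exec(open("fit.py").read().split("r=least")[0].split("# tree")[1])
def res2(p):
    # p: a, mark, d, zfoot, off_top2, off_side2
    a0=res(np.r_[672.6,120.8,p[0],p[1],p[2],p[3]]).reshape(-1,2).copy()
    b=(672.6,120.8)
    ex=[proj("side",pol(b,p[1],78,p[3]))[0]-[330,313.6],proj("side",pol(b,p[1],48,p[3]))[0]-[344.2,305.8]]
    top=np.array([0,2,4,6,8,10,12,13]); a0[top]+=p[4:6]; a0[[1,3,5,7,9,11]]+=p[6:8]
    return np.r_[a0.ravel(),np.ravel(np.array(ex)+p[6:8])]
r=least_squares(res2,[-.51,3.63,0,10,0,0,0,0],loss="soft_l1")
print(r.x,np.degrees(r.x[:2]));print(np.round(res2(r.x).reshape(-1,2),1).tolist())
E
python3 fit2.py
```

```text
[-0.5114292   3.64338594 -2.02840355 16.56242264  0.35357833  1.0323526
  1.4979978   1.37697886] [-29.30273488 208.75063733]
[[0.2, 0.1], [0.3, 0.2], [0.0, 0.1], [0.1, -0.1], [-0.4, 0.7], [-0.8, 0.3], [0.4, 0.4], [-0.3, 0.2], [-0.9, -0.2], [0.7, -1.0], [0.7, -0.3], [1.0, -0.0], [0.6, -1.5], [-0.9, 0.2], [-0.0, -0.9], [-0.8, 1.4]]
```

>>> move_arm(jaw=[0.5,0.5,0.5,0.5,0.5,0.5,0.5,0.5,0.5,0.5], linear=[[0,0,0],[0,0,0],[0,0,0],[-2,0,0],[-3,0,0],[-3,0,0],[0,0,0],[0,0,0],[0,0,0],[0,0,0]], turn=[[0,0,0],[0,0,0],[0,0,0],[0,0,0],[0,0,0],[0,0,0],[-7,0,0],[-7,0,0],[-7,0,0],[-7,0,0]])

```text
time: 5.55
tcp_pos: [673.6, 119.7, 252.8]
eef_rot: [0.452, 1.522, -0.452]
ft_force: [0.5, 0.4, 0.6]
opening: 46.4
```

```bash
python3 - <<'E'
from h import *
delta([481,371.4,170],93.5)
delta([481,371.4,170],-86.5)
E
```

```text
t 5.55 tcp [673.6 119.7 252.8] head -33.06 open 46.4 F [0.5 0.4 0.6] M [-0.08  0.08  0.08] q6 33.8
cm [  8.26  10.59 -29.88] turnx -126.5592568528358 tilt [ 0.001 -0.    -1.   ]
t 5.55 tcp [673.6 119.7 252.8] head -33.06 open 46.4 F [0.5 0.4 0.6] M [-0.08  0.08  0.08] q6 33.8
cm [  8.26  10.59 -29.88] turnx 53.440743147164184 tilt [ 0.001 -0.    -1.   ]
```

>>> move_arm(jaw=[0.5,0.5,0.5,0.5,0.5,0.5,0.5,0.5,0.5], linear=[[0,1.18,-3.32],[0,1.18,-3.32],[0,1.18,-3.32],[0,1.18,-3.32],[0,1.18,-3.32],[0,1.18,-3.32],[0,1.18,-3.32],[0,1.18,-3.32],[0,1.18,-3.32]], turn=[[0,0,0],[0,0,0],[0,0,0],[0,0,0],[0,0,0],[0,0,0],[0,0,0],[0,0,0],[0,0,0]])

```text
time: 6.3
tcp_pos: [481.4, 374.1, 252.8]
eef_rot: [0.457, 1.522, -0.456]
ft_force: [-0.2, 1.0, 0.3]
opening: 46.4
```

>>> move_arm(jaw=[0.5,0.5,0.5,0.5,0.5,0.5,0.5,0.5,0.5,0.5], linear=[[3,0,0],[3,0,0],[2,0,0],[0,0,0],[0,0,0],[0,0,0],[0,0,0],[0,0,0],[0,0,0],[0,0,0]], turn=[[6.7,0,0],[6.7,0,0],[6.7,0,0],[6.7,0,0],[6.7,0,0],[6.7,0,0],[6.7,0,0],[6.5,0,0],[0,0,0],[0,0,0]])

```text
time: 7.13
tcp_pos: [482.5, 372.9, 172.6]
eef_rot: [1.166, 1.237, -1.165]
ft_force: [0.2, 0.4, 0.6]
opening: 46.6
```

```bash
python3 - <<'E'
from h import *
delta([481,371.4,30],-86.5)
snap("3")
crop("pics/side3.png","pics/s3.png",230,150,430,330,3.3)
crop("pics/top3.png","pics/t3.png",260,150,440,290,4.2)
E
```

```text
t 7.13 tcp [482.5 372.9 172.6] head -86.61 open 46.6 F [0.2 0.4 0.6] M [-0.05  0.15  0.03] q6 113.8
cm [14.26 -0.16  0.15] turnx -0.11034374097437194 tilt [ 0.  0. -1.]
```

View pics/s3.png

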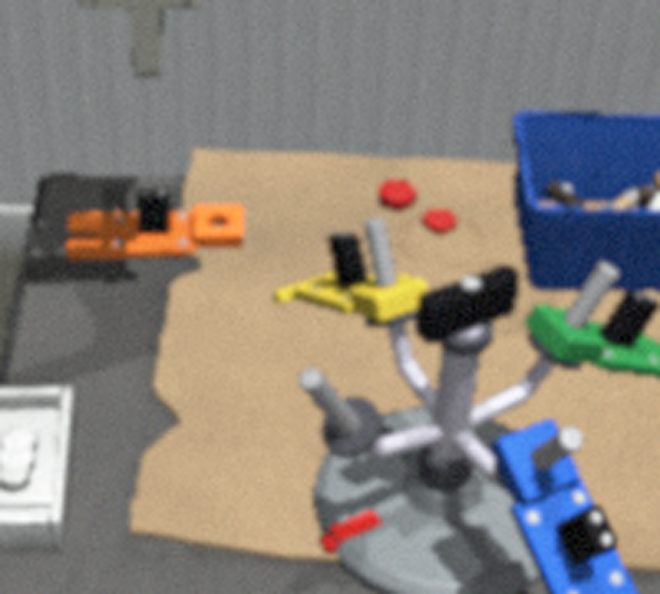

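View pics/t3.png

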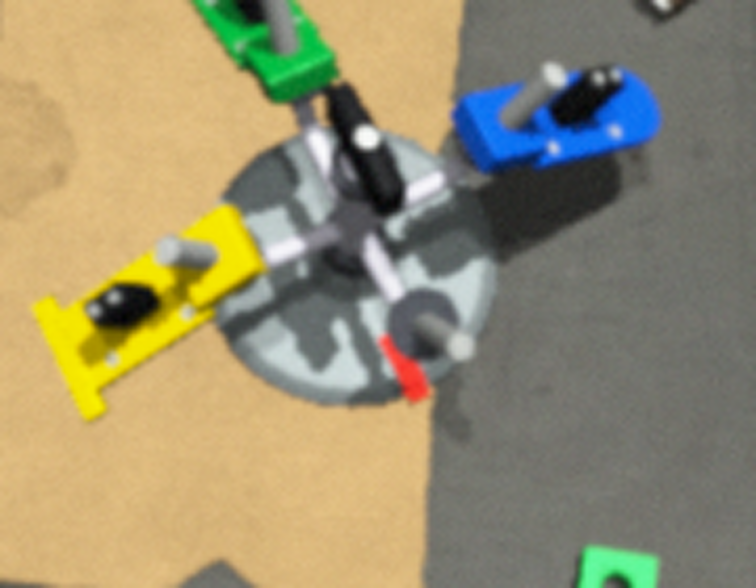

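View pics/top3.png

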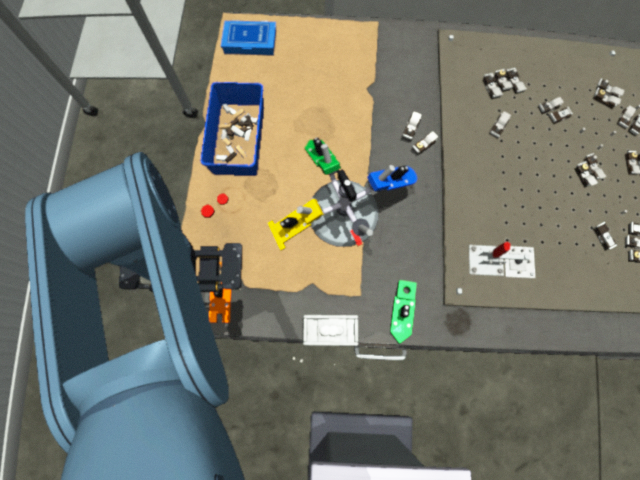

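```bash
cat > fit3.py <<'E'
from h import *
b=(672.6,120.8)
def pol(a,r,z): return [b[0]+r*np.cos(a),b[1]+r*np.sin(a),z]
c=np.cos(np.pi/6);s_=.5
def tip(a,d): return pol(a,70+27.5-d*c,105+55*c+d*s_)
D=np.pi/2
def res(p):
    a,m,d,zf=p[:4];o=[]
    def add(n,P,u,v): o.append(proj(n,P)[0]-[u,v]+(p[4:6] if n=="top" else p[6:8]))
    h=[*b,180]
    add("top",h,347.4,182.6);add("side",h,372.4,236.1)
    add("top",tip(a,d),369.8,232.4);add("side",tip(a,d),324.8,265.2)
    add("top",tip(a-D,0),300.5,209.5);add("side",tip(a-D,0),343.9,219.1)
    add("top",tip(a+D,0),391.9,167.9);add("side",tip(a+D,0),403,282.7)
    add("side",tip(a+2*D,0),413.6,231.8)
    add("top",pol(m,78,zf),359.3,244.3);add("top",pol(m,p[8],zf),352.4,231.4)
    add("side",pol(m,78,zf),330,314);add("side",pol(m,p[8],zf),343.9,306.6)
    return np.array(o).ravel()
r=least_squares(res,[3.64,3.64,0,15,0,0,0,0,48],loss="soft_l1")
print(np.round(r.x,2),np.degrees(r.x[:2]));print(np.round(res(r.x).reshape(-1,2),1).tolist())
J=np.linalg.inv(r.jac.T@r.jac); print("sd@.5px",np.sqrt(np.diag(J))[:3]*.5)
E
python3 fit3.py
```

```text
[ 3.65  3.63  2.37 13.2   0.17  1.21  1.46  1.49 46.28] [208.93748615 207.88342848]
[[0.1, 0.5], [0.2, 0.3], [0.3, -0.0], [-0.3, -0.5], [-0.7, 0.6], [-0.9, -1.5], [0.3, 0.1], [0.7, 0.6], [0.9, 0.1], [-0.3, -0.6], [0.2, -0.6], [-0.4, -0.5], [-0.1, 1.3]]
sd@.5px [0.00493658 0.01250019 0.78345724]
```

```bash
cat > fito.py <<'E'
from h import *
def reso(p):
    o=[];c,s=np.cos(p[2]),np.sin(p[2])
    def W(x,y,z): return [p[0]+c*x-s*y,p[1]+s*x+c*y,z]
    for n,L,u,v in [("top",(46,0,16),220.5,270.2),("top",(0,0,42),216.4,290),("side",(46,0,16),296.4,217.3),("side",(0,0,42),276.4,208.8),
      ("top",(64,18,16),212.3,262.2),("top",(64,-18,16),229.8,262.2),("top",(-63,22,8),208.7,322.7),("top",(-63,-22,8),230.2,322.8)]:
        o.extend((proj(n,W(*L))[0]-[u,v]+([.17,1.2] if n=="top" else [1.46,1.49])).tolist())
    return np.array(o)
q=least_squares(reso,[480,370,0.05],loss="soft_l1")
print(q.x,np.degrees(q.x[2]));print(np.round(reso(q.x).reshape(-1,2),1).tolist())
delta([*q.x[:2],25],-86.5)
E
python3 fito.py
```

```text
[4.82686532e+02 3.72323282e+02 6.27236797e-02] 3.5938021202099226
[[-0.0, 0.4], [0.3, 0.2], [0.1, 0.2], [0.5, 0.4], [0.2, 0.1], [-0.6, 0.0], [0.1, -0.1], [-0.5, -0.2]]
t 7.23 tcp [482.4 372.9 172.6] head -86.63 open 46.3 F [ 1.  -0.3 -0.2] M [-0.    0.13  0.03] q6 113.9
cm [14.76  0.02  0.06] turnx -0.12918724277307092 tilt [ 0.  0. -1.]
```

>>> move_arm(jaw=[0.5,0.5,0.5,0.5,0.5,0.5,0.5,0.5], linear=[[3,0,0.06],[3,0,0],[3,0,0],[2,0,0],[1.5,0,0],[1.2,0,0],[1.0,0,0],[0,0,0]], turn=[[0,0,0],[0,0,0],[0,0,0],[0,0,0],[0,0,0],[0,0,0],[0,0,0],[0,0,0]])

```text
time: 7.9
tcp_pos: [481.4, 371.7, 23.7]
eef_rot: [1.165, 1.237, -1.17]
ft_force: [0.5, -0.1, 0.4]
opening: 46.5
```

>>> move_arm(jaw=[0,0,0,0,0,0,0], linear=[[0,0,0],[0,0,0],[0,0,0],[0,0,0],[0,0,0],[0,0,0],[0,0,0]], turn=[[0,0,0],[0,0,0],[0,0,0],[0,0,0],[0,0,0],[0,0,0],[0,0,0]])

```text
time: 8.48
tcp_pos: [482.7, 372.5, 26.3]
eef_rot: [1.169, 1.235, -1.167]
ft_force: [0.3, 0.4, 4.5]
opening: 13.7
```

```bash
python3 - <<'E'
from h import *
delta([482.7,372.3,25],-86.4)
snap("4")
crop("pics/side4.png","pics/s4.png",220,150,400,290,4)
E
```

```text
t 8.48 tcp [482.7 372.5  26.3] head -86.79 open 13.7 F [0.3 0.4 4.5] M [-0.09  0.23 -0.01] q6 114.0
cm [ 0.13 -0.    0.02] turnx -0.3938955104941897 tilt [ 0.001  0.    -1.   ]
```

View pics/s4.png

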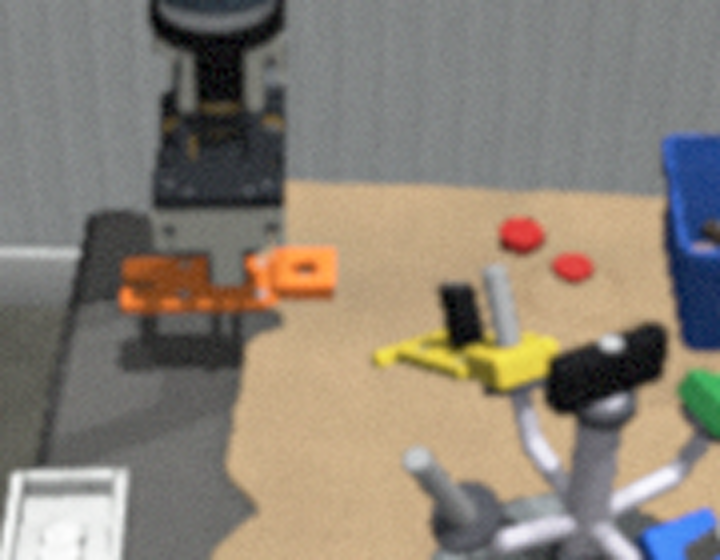

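>>> move_arm(jaw=[0,0,0,0,0,0,0], linear=[[-1,0,0],[-2,0,0],[-3.5,0,0],[-4,0,0],[-4,0,0],[-4,0,0],[-2,0,0]], turn=[[0,0,0],[0,0,0],[0,0,0],[0,0,0],[0,0,0],[0,0,0],[0,0,0]])

```text
time: 9.17
tcp_pos: [483.6, 373.1, 236.7]
eef_rot: [1.173, 1.233, -1.162]
ft_force: [0.8, -0.2, -0.2]
opening: 13.8
```

>>> move_arm(jaw=[0,0,0,0,0,0,0,0,0,0], linear=[[0,0.16,1.7],[0,0.35,3.7],[0,0.35,3.7],[0,0.35,3.7],[0,0.35,3.7],[0,0.35,3.7],[0,0.35,3.7],[0,0.35,3.7],[0,0.35,3.7],[0,0.16,1.7]], turn=[[0,0,0],[0,0,0],[0,0,0],[0,0,0],[0,0,0],[0,0,0],[0,0,0],[0,0,0],[0,0,0],[0,0,0]])

```text
time: 10.0
tcp_pos: [532.0, 40.5, 230.9]
eef_rot: [1.169, 1.233, -1.171]
ft_force: [0.2, -0.6, -0.6]
opening: 13.5
```

>>> move_arm(jaw=[0,0,0,0,0,0,0,0,0,0], linear=[[0,0,0],[0,0,0],[0,0,0],[0,0,0],[0,0,0],[0,0,0],[0,0,0],[0,0,0],[0,0,0],[0,0,0]], turn=[[-6.4,0,0],[-6.4,0,0],[-6.4,0,0],[-6.5,0,0],[0,0,6],[0,0,6],[0,0,6],[0,0,6],[0,0,6],[0,0,0]])

```text
time: 10.83
tcp_pos: [527.7, 45.2, 228.0]
eef_rot: [1.137, 1.114, -0.426]
ft_force: [-0.5, -0.3, -1.5]
opening: 13.9
```

```bash
cat >> h.py <<'E'
C=np.array([672.6,120.8])
def seatframe(ang=208.9):
    u=np.array([np.cos(np.radians(ang)),np.sin(np.radians(ang)),0])
    c,s=np.cos(np.pi/6),.5
    x=-u*c+[0,0,s]; z=u*s+[0,0,c]; y=np.cross(z,x)
    o=np.r_[C,105]+70*u
    return o,np.c_[x,y,z]
def hang(off=(0,0,0),ang=208.9,hx=46.,hz=26.3):
    """pose error to put hole-underside at seat + S@off. prints needed tool cm & rotation"""
    o,S=seatframe(ang)
    s=status.observe();R=Ro.from_rotvec(s["eef_rot"]).as_matrix()
    Rt=np.c_[-S[:,2],S[:,0],-S[:,1]]
    # hole in tool frame: x: +hz (along tool x), y:+hx
    hole=s["tcp_pos"]+R@np.array([hz,hx,0])
    tcpT=o+S@np.array(off)-Rt@np.array([hz,hx,0])
    print("t",round(s["time"],2),"tcp",np.round(s["tcp_pos"],1),"open",round(s["opening"],1),"F seat",np.round(S.T@s["ft_force"],1),"M seat",np.round(S.T@s["moment"],2))
    print("hole in seat frame",np.round(S.T@(hole-o),1),"| rotation to do (tool,deg)",np.round(np.degrees(Ro.from_matrix(R.T@Rt).as_rotvec()),2),"| tcp move tool cm",np.round(R.T@(tcpT-s["tcp_pos"])/10,2), "q",np.degrees(s["qpos"]).round(0))
E
python3 - <<'E'
from h import *
hang((0,0,75))
snap("5")
crop("pics/side5.png","pics/s5.png",220,130,460,330,3)
crop("pics/top5.png","pics/t5.png",240,150,440,310,3.9)
E
```

```text
t 10.83 tcp [527.7  45.2 228. ] open 13.9 F seat [-1.2 -0.  -1.1] M seat [ 0.08  0.52 -0.02]
hole in seat frame [ 26.6   3.8 126.9] | rotation to do (tool,deg) [-0.2 -0.2 -0. ] | tcp move tool cm [ 5.19 -2.66  0.41] q [-23.  -1. 114.  30.  52.  22.]
```

View pics/s5.png

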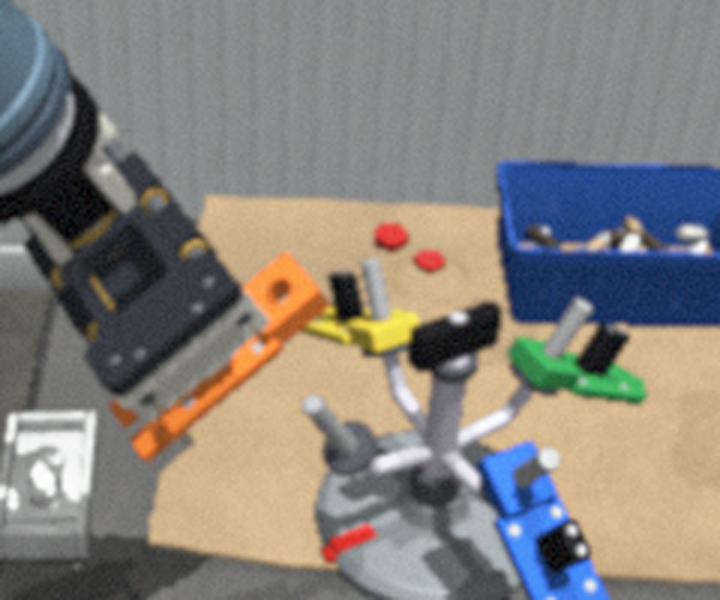

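View pics/t5.png

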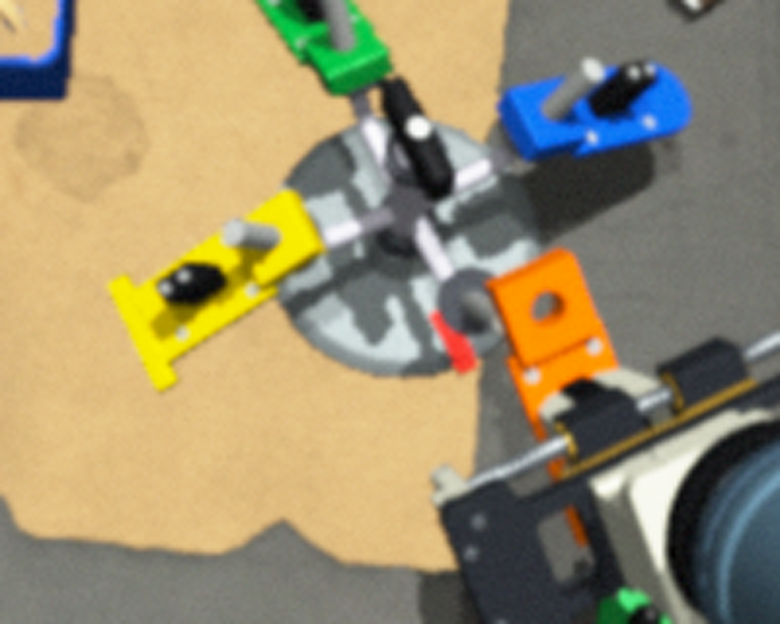

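```bash
python3 - <<'E'
from h import *
s=status.observe();R=Ro.from_rotvec(s["eef_rot"]).as_matrix()
def f(p):
    P=s["tcp_pos"]+R@np.array(p)
    return np.r_[proj("top",P)[0]+[.17,1.21]-[380.3,228.7],proj("side",P)[0]+[1.46,1.49]-[314,227.3]]
print(f([10.3,46,0])); r=least_squares(f,[10,46,0]);print(r.x,r.fun)
E
```

```text
[ 0.81351926 -0.44440897  0.52238582 -0.430751  ]
[11.76007084 45.17122481 -1.20891223] [ 0.02483154  0.15276174  0.14090135 -0.04670063]
```

>>> move_arm(jaw=[0,0,0,0,0,0,0,0], linear=[[1.3,-1.5,0.1],[1.3,-1.5,0.1],[1.3,-1.5,0.1],[1.3,-1.56,0.15],[1.2,0,0],[1,0,0],[1,0,0],[0,0,0]], turn=[[0,0,0],[0,0,0],[0,0,0],[0,0,0],[0,0,0],[0,0,0],[0,0,0],[0,0,0]])

```text
time: 11.6
tcp_pos: [526.1, 36.3, 126.8]
eef_rot: [1.131, 1.114, -0.425]
ft_force: [-0.9, 0.4, -1.6]
opening: 13.8
```

```bash
python3 - <<'E'
from h import *
hang((-34,0,43))
snap("6")
hang((-34,0,43))
crop("pics/side6.png","pics/s6.png",250,180,400,300,5)
crop("pics/top6.png","pics/t6.png",300,180,440,300,5)
E
```

```text
t 11.6 tcp [526.1  36.3 126.8] open 13.8 F seat [-1.3  0.8 -1. ] M seat [0.06 0.48 0.02]
hole in seat frame [-29.   -3.1  42. ] | rotation to do (tool,deg) [ 0.08 -0.11  0.09] | tcp move tool cm [-0.09 -0.51 -0.32] q [-25.   8. 122.  40.  39.   7.]
t 11.7 tcp [525.8  36.1 127.8] open 13.7 F seat [-0.4 -0.1 -1.5] M seat [ 0.04  0.51 -0.03]
hole in seat frame [-28.8  -3.1  43.2] | rotation to do (tool,deg) [ 0.09 -0.06  0.03] | tcp move tool cm [ 0.02 -0.52 -0.32] q [-25.   7. 122.  40.  39.   7.]
```

View pics/s6.png

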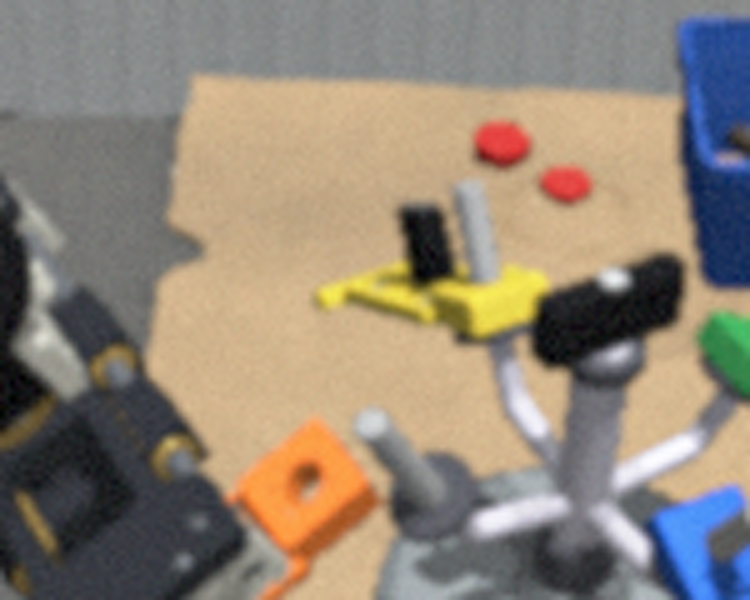

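View pics/t6.png

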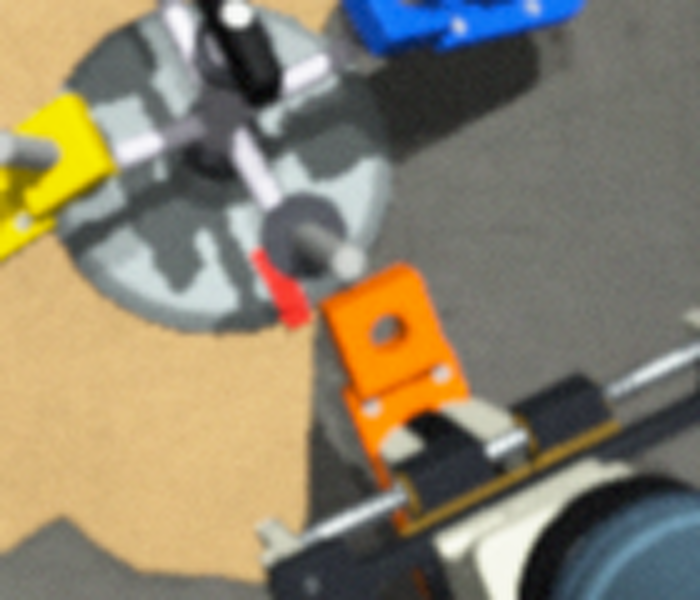

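>>> move_arm(jaw=[0,0,0,0], linear=[[0,0.1,-0.2],[0,0.1,0],[0,0.1,0],[0,0,0]], turn=[[0,0,0],[0,0,0],[0,0,0],[0,0,0]])

```text
time: 12.03
tcp_pos: [526.6, 38.5, 129.8]
eef_rot: [1.132, 1.11, -0.425]
ft_force: [0.2, -0.3, -0.9]
opening: 13.6
```

```bash
python3 -c "
from h import *
hang((-34,0,43))"
```

```text
t 12.03 tcp [526.6  38.5 129.8] open 13.6 F seat [-0.5 -0.4 -0.8] M seat [ 0.03  0.48 -0.01]
hole in seat frame [-26.1  -1.5  44. ] | rotation to do (tool,deg) [ 0.03  0.05 -0.04] | tcp move tool cm [ 0.1  -0.79 -0.15] q [-24.   7. 122.  40.  39.   8.]
```

>>> move_arm(jaw=[0,0,0], linear=[[0,0.1,0],[0,0.1,0],[0,0,0]], turn=[[0,0,0],[0,0,0],[0,0,0]])

```text
time: 12.28
tcp_pos: [528.0, 39.3, 130.4]
eef_rot: [1.133, 1.111, -0.425]
ft_force: [0.6, 0.6, -0.8]
opening: 13.6
```

```bash
python3 -c "
from h import *
hang((-34,0,43))"
```

```text
t 12.28 tcp [528.   39.3 130.4] open 13.6 F seat [ 0.3  0.2 -1.2] M seat [ 0.03  0.46 -0.02]
hole in seat frame [-24.5  -1.5  43.7] | rotation to do (tool,deg) [-0.    0.03 -0.02] | tcp move tool cm [ 0.07 -0.95 -0.15] q [-24.   7. 122.  40.  39.   8.]
```

>>> move_arm(jaw=[0,0,0], linear=[[0,0.1,0],[0,0,0],[0,0,0]], turn=[[0,0,0],[0,0,0],[0,0,0]])

```text
time: 12.53
tcp_pos: [528.5, 39.8, 130.6]
eef_rot: [1.133, 1.111, -0.425]
ft_force: [0.0, -0.3, -0.9]
opening: 13.9
```

>>> move_arm(jaw=[0,0,0], linear=[[0,0.1,0],[0,0,0],[0,0,0]], turn=[[0,0,0],[0,0,0],[0,0,0]])

```text
time: 12.78
tcp_pos: [529.2, 40.3, 131.1]
eef_rot: [1.133, 1.111, -0.425]
ft_force: [-0.0, -0.4, -1.0]
opening: 13.5
```

```bash
python3 -c "
from h import *
hang((-34,0,43))"
```

```text
t 12.78 tcp [529.2  40.3 131.1] open 13.5 F seat [-0.7 -0.4 -0.7] M seat [0.   0.51 0.  ]
hole in seat frame [-22.7  -1.2  43.5] | rotation to do (tool,deg) [ 0. -0.  0.] | tcp move tool cm [ 0.05 -1.13 -0.12] q [-24.   7. 122.  40.  39.   8.]
```

>>> move_arm(jaw=[0,0,0], linear=[[0,0.1,0],[0,0,0],[0,0,0]], turn=[[0,0,0],[0,0,0],[0,0,0]])

```text
time: 13.03
tcp_pos: [529.4, 40.6, 131.1]
eef_rot: [1.132, 1.112, -0.426]
ft_force: [-4.1, -2.3, -1.7]
opening: 14.1
```

```bash
python3 -c "
from h import *
hang((-34,0,43))"
```

```text
t 13.03 tcp [529.4  40.6 131.1] open 14.1 F seat [-4.9 -0.1  0.9] M seat [-0.08  1.16 -0.06]
hole in seat frame [-22.5  -1.   43.3] | rotation to do (tool,deg) [ 0.   -0.03  0.07] | tcp move tool cm [ 0.04 -1.16 -0.1 ] q [-24.   7. 122.  39.  39.   9.]
```

>>> move_arm(jaw=[0,0,0,0,0,0], linear=[[0,-0.5,0],[1.2,0,0],[1.3,0,0],[0,0.15,0],[0,0,0],[0,0,0]], turn=[[0,0,0],[0,0,0],[0,0,0],[0,0,0],[0,0,0],[0,0,0]])

```text
time: 13.53
tcp_pos: [538.5, 45.2, 108.6]
eef_rot: [1.133, 1.111, -0.425]
ft_force: [-0.1, -0.3, -1.4]
opening: 13.5
```

```bash
python3 -c "
from h import *
hang((-34,0,43))"
```

```text
t 13.53 tcp [538.5  45.2 108.6] open 13.5 F seat [-0.9 -0.2 -1.1] M seat [ 0.05  0.48 -0.02]
hole in seat frame [-24.9  -1.3  18.8] | rotation to do (tool,deg) [ 0.01  0.   -0.02] | tcp move tool cm [-2.42 -0.91 -0.13] q [-23.  11. 122.  43.  35.   6.]
```

>>> move_arm(jaw=[0,0,0], linear=[[0,0.1,0],[0,0,0],[0,0,0]], turn=[[0,0,0],[0,0,0],[0,0,0]])

```text
time: 13.78
tcp_pos: [539.3, 45.5, 109.3]
eef_rot: [1.133, 1.11, -0.425]
ft_force: [-0.7, 0.6, -0.4]
opening: 14.1
```

```bash
python3 -c "
from h import *
hang((-34,0,43))"
```

```text
t 13.78 tcp [539.3  45.5 109.3] open 14.1 F seat [-0.5  0.9 -0.2] M seat [ 0.01  0.44 -0.01]
hole in seat frame [-23.8  -1.5  19. ] | rotation to do (tool,deg) [ 0.02  0.04 -0.04] | tcp move tool cm [-2.4  -1.01 -0.15] q [-23.  10. 122.  43.  35.   6.]
```

>>> move_arm(jaw=[0,0,0], linear=[[0,0.1,0],[0,0,0],[0,0,0]], turn=[[0,0,0],[0,0,0],[0,0,0]])

```text
time: 14.03
tcp_pos: [539.8, 46.1, 109.3]
eef_rot: [1.133, 1.111, -0.425]
ft_force: [-0.2, 0.1, -0.6]
opening: 14.0
```

```bash
python3 -c "
from h import *
hang((-34,0,43))"
```

```text
t 14.03 tcp [539.8  46.1 109.3] open 14.0 F seat [-0.4  0.2 -0.4] M seat [0.01 0.44 0.03]
hole in seat frame [-23.1  -1.3  18.6] | rotation to do (tool,deg) [ 0.01  0.01 -0.01] | tcp move tool cm [-2.44 -1.09 -0.13] q [-22.  11. 122.  42.  35.   6.]
```

>>> move_arm(jaw=[0,0,0], linear=[[0,0.1,0],[0,0,0],[0,0,0]], turn=[[0,0,0],[0,0,0],[0,0,0]])

```text
time: 14.28
tcp_pos: [540.0, 46.4, 109.3]
eef_rot: [1.132, 1.112, -0.426]
ft_force: [-4.0, -2.4, -1.7]
opening: 13.4
```

```bash
python3 -c "
from h import *
hang((-34,0,43))"
```

```text
t 14.28 tcp [540.   46.4 109.3] open 13.4 F seat [-4.9 -0.2  0.9] M seat [-0.02  1.06 -0.1 ]
hole in seat frame [-22.9  -1.   18.4] | rotation to do (tool,deg) [-0.   -0.02  0.06] | tcp move tool cm [-2.46 -1.12 -0.1 ] q [-22.  11. 122.  42.  35.   6.]
```

>>> move_arm(jaw=[0,0,0,0,0,0,0], linear=[[0,-0.6,0],[-2.5,0,0],[-2.6,0,0],[0,1.5,0],[0,1.5,0],[0,0,0],[0,0,0]], turn=[[0,0,0],[0,0,0],[0,0,0],[0,0,0],[0,0,0],[0,0,0],[0,0,0]])

```text
time: 14.87
tcp_pos: [536.7, 44.4, 166.2]
eef_rot: [1.132, 1.111, -0.424]
ft_force: [-0.3, 0.5, -1.0]
opening: 14.0
```

```bash
python3 - <<'E'
from h import *
hang((2.2,-1,60))
snap("7")
hang((2.2,-1,60))
crop("pics/side7.png","pics/s7.png",250,180,400,300,5)
crop("pics/top7.png","pics/t7.png",300,180,440,300,5)
E
```

```text
t 14.87 tcp [536.7  44.4 166.2] open 14.0 F seat [-0.5  0.6 -0.9] M seat [ 0.01  0.53 -0.03]
hole in seat frame [ 2.2 -1.1 69.7] | rotation to do (tool,deg) [ 0.09  0.01 -0.05] | tcp move tool cm [ 0.96  0.   -0.02] q [-23.   5. 118.  35.  43.  15.]
t 14.97 tcp [535.5  44.5 165. ] open 14.2 F seat [-0.5  0.1 -0.3] M seat [0.04 0.5  0.01]
hole in seat frame [ 0.7 -0.5 69. ] | rotation to do (tool,deg) [-0.   -0.08  0.06] | tcp move tool cm [0.91 0.15 0.05] q [-23.   5. 118.  35.  43.  15.]
```

View pics/s7.png

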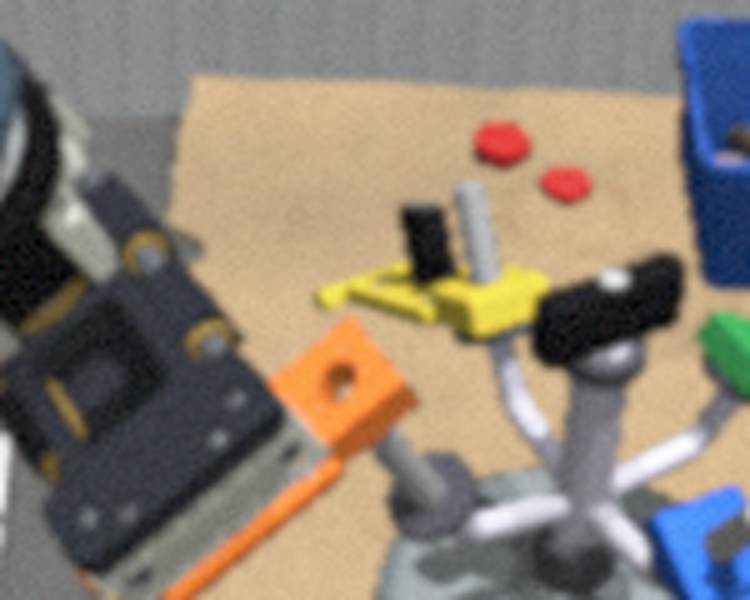

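View pics/t7.png

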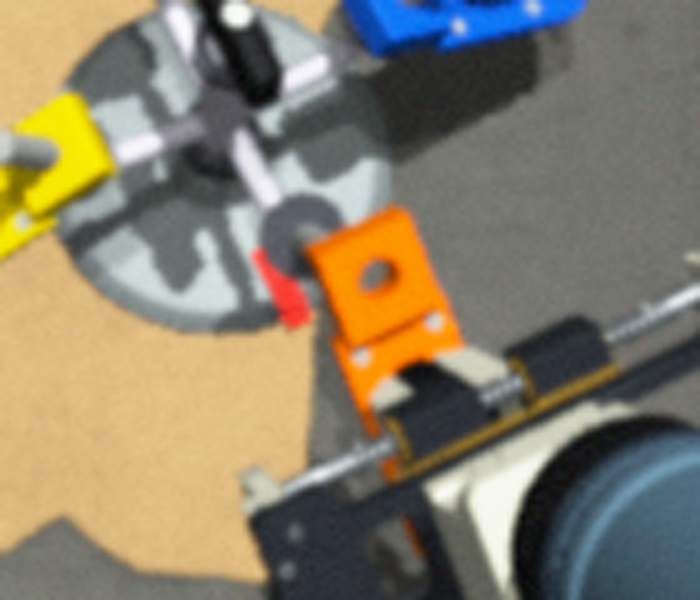

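```bash
python3 - <<'E'
from h import *
o,S=seatframe()
off={"top":[.17,1.21],"side":[1.46,1.49]}
obs={"top":[376,234.6],"side":[250+342/5,180+380/5]}
def f(p): 
    P=o+S@np.array(p); return np.r_[[proj(n,P)[0]+off[n]-obs[n] for n in obs]].ravel()
r=least_squares(f,[0,0,85]);print("hole top in seat frame by vision",r.x,r.fun)
# pin tip from pics 6: top (348,262)/5+(300,180); side (371,422)/5+(250,180)
obs={"top":[300+348/5,180+262/5],"side":[250+371/5,180+422/5]}
r=least_squares(f,[0,0,55]);print("pin tip by vision",r.x,r.fun)
# collar by pic 6
E
```

```text
hole top in seat frame by vision [ 4.20391966 -1.55582453 85.49107904] [-0.02670758 -0.15921397 -0.14353597  0.04671194]
pin tip by vision [ 2.45469517  0.83037641 54.81605422] [ 0.01834839  0.11142457  0.09991587 -0.03287781]
```

>>> move_arm(jaw=[0,0,0,0], linear=[[0.5,0.1,-0.12],[0.3,0,0],[0,0,0],[0,0,0]], turn=[[0,0,0],[0,0,0],[0,0,0],[0,0,0]])

```text
time: 15.3
tcp_pos: [539.7, 47.8, 158.6]
eef_rot: [1.133, 1.113, -0.426]
ft_force: [0.7, 0.6, -0.3]
opening: 13.8
```

```bash
python3 - <<'E'
from h import *
hang((2.2,0.3,56))
snap("8")
hang((2.2,0.3,56))
crop("pics/side8.png","pics/s8.png",290,220,370,290,8)
crop("pics/top8.png","pics/t8.png",340,200,410,260,8)
E
```

```text
t 15.3 tcp [539.7  47.8 158.6] open 13.8 F seat [ 0.7  0.2 -0.7] M seat [-0.03  0.5   0.  ]
hole in seat frame [ 2.1  0.4 60.9] | rotation to do (tool,deg) [-0.03 -0.06  0.06] | tcp move tool cm [0.5  0.01 0.01] q [-22.   6. 119.  36.  42.  15.]
t 15.4 tcp [540.   47.7 159.2] open 14.0 F seat [ 0.4  1.  -0.2] M seat [-0.    0.55  0.03]
hole in seat frame [ 2.6  0.  61.3] | rotation to do (tool,deg) [-0.01 -0.02  0.02] | tcp move tool cm [ 0.53 -0.04 -0.03] q [-22.   6. 118.  36.  42.  15.]
```

View pics/s8.png

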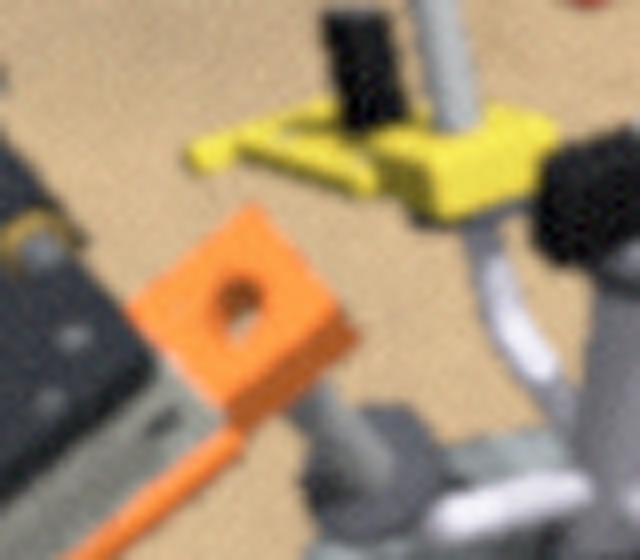

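View pics/t8.png

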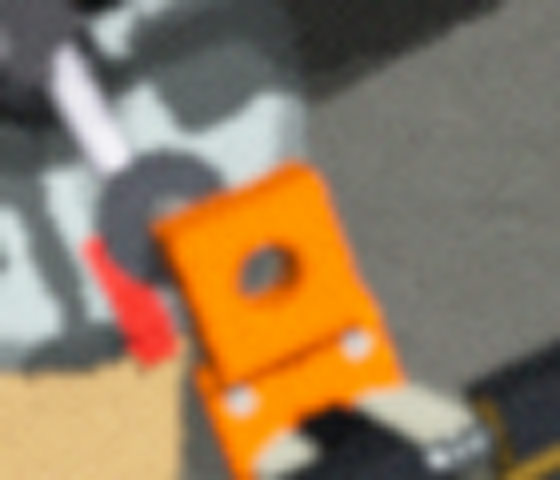

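>>> move_arm(jaw=[0,0,0,0,0], linear=[[0.3,0,0],[0.3,0,0],[0.2,0,0],[0,0,0],[0,0,0]], turn=[[0,0,0],[0,0,0],[0,0,0],[0,0,0],[0,0,0]])

```text
time: 15.82
tcp_pos: [543.6, 49.7, 152.3]
eef_rot: [1.133, 1.112, -0.425]
ft_force: [0.7, 0.2, -0.2]
opening: 14.0
```

```bash
python3 - <<'E'
from h import *
hang((2.2,0.3,50))
E
```

```text
t 15.82 tcp [543.6  49.7 152.3] open 14.0 F seat [ 0.5 -0.2 -0.5] M seat [0.06 0.44 0.02]
hole in seat frame [ 2.7  0.1 53.3] | rotation to do (tool,deg) [-0.   -0.02  0.02] | tcp move tool cm [ 0.33 -0.05 -0.02] q [-22.   7. 119.  36.  41.  14.]
```

>>> move_arm(jaw=[0,0,0,0,0], linear=[[0.2,-0.05,0],[0.2,0,0],[0.2,0,0],[0,0,0],[0,0,0]], turn=[[0,0,0],[0,0,0],[0,0,0],[0,0,0],[0,0,0]])

```text
time: 16.23
tcp_pos: [545.8, 50.9, 146.9]
eef_rot: [1.133, 1.111, -0.425]
ft_force: [0.6, 0.1, -1.0]
opening: 13.8
```

```bash
python3 - <<'E'
from h import *
hang((2,0.3,40))
E
```

```text
t 16.23 tcp [545.8  50.9 146.9] open 13.8 F seat [-0.1 -0.2 -1.2] M seat [ 0.06  0.51 -0.02]
hole in seat frame [ 2.2  0.  47.4] | rotation to do (tool,deg) [-0.01 -0.01  0.01] | tcp move tool cm [ 0.74 -0.02 -0.03] q [-21.   7. 119.  37.  40.  14.]
```

>>> move_arm(jaw=[0,0,0,0,0,0,0], linear=[[0.4,-0.01,0],[0.4,-0.01,0],[0.4,-0.01,0],[0.4,-0.01,0],[0.3,0,0],[0,0,0],[0,0,0]], turn=[[0,0,0],[0,0,0],[0,0,0],[0,0,0],[0,0,0],[0,0,0],[0,0,0]])

```text
time: 16.82
tcp_pos: [553.8, 55.4, 130.1]
eef_rot: [1.133, 1.112, -0.425]
ft_force: [0.3, -0.3, -0.9]
opening: 13.8
```

```bash
python3 - <<'E'
from h import *
hang((1.5,0.,10))
snap("9")
crop("pics/side9.png","pics/s9.png",270,200,400,310,5)
crop("pics/top9.png","pics/t9.png",320,180,430,280,5)
E
```

```text
t 16.82 tcp [553.8  55.4 130.1] open 13.8 F seat [-0.3 -0.4 -0.9] M seat [ 0.05  0.48 -0.06]
hole in seat frame [ 1.7  0.2 28.2] | rotation to do (tool,deg) [-0.01 -0.04  0.03] | tcp move tool cm [ 1.82 -0.02  0.02] q [-20.  10. 119.  39.  37.  12.]
```

View pics/s9.png

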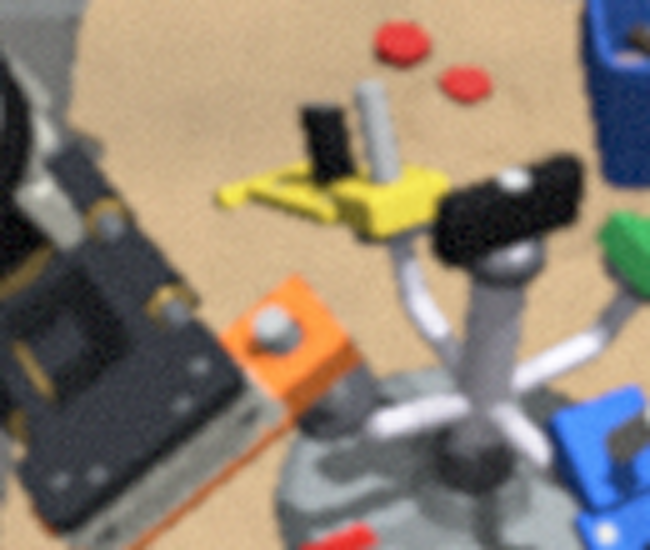

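View pics/t9.png

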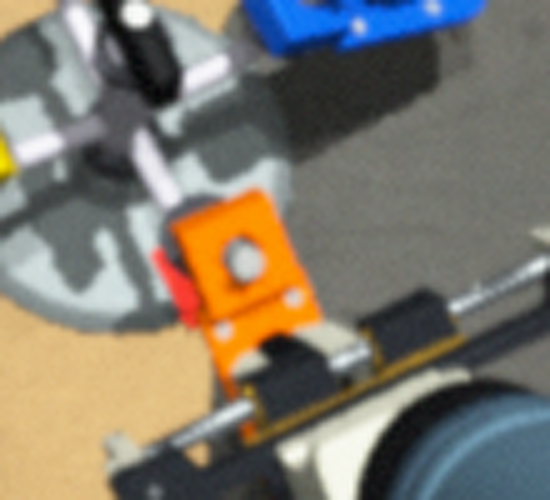

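The pin tip protrudes through the hub hole in both views (side about (274,328), top about (245,260) in the crops). Lowering further, slowing near the collar.

>>> move_arm(jaw=[0,0,0,0,0,0,0,0,0], linear=[[0.4,-0.01,0],[0.4,0,0],[0.4,-0.01,0],[0.4,-0.01,0],[0.3,0,0],[0.2,0,0],[0.2,-0.01,0],[0,0,0],[0,0,0]], turn=[[0,0,0],[0,0,0],[0,0,0],[0,0,0],[0,0,0],[0,0,0],[0,0,0],[0,0,0],[0,0,0]])

```text
time: 17.67
tcp_pos: [563.7, 60.6, 110.2]
eef_rot: [1.133, 1.111, -0.425]
ft_force: [0.2, -0.9, -1.1]
opening: 13.6
```

```bash
python3 - <<'E'
from h import *
hang((1.3,0.,0))
E
```

```text
t 17.67 tcp [563.7  60.6 110.2] open 13.6 F seat [-0.8 -0.9 -0.8] M seat [ 0.03  0.49 -0.08]
hole in seat frame [ 1.4 -0.   5.4] | rotation to do (tool,deg) [ 0.   -0.01  0.01] | tcp move tool cm [ 0.54 -0.01 -0.  ] q [-19.  13. 119.  41.  34.  10.]
```

>>> move_arm(jaw=[0,0,0,0,0], linear=[[0.15,0,0],[0.15,0,0],[0.1,0,0],[0,0,0],[0,0,0]], turn=[[0,0,0],[0,0,0],[0,0,0],[0,0,0],[0,0,0]])

```text
time: 18.08
tcp_pos: [565.4, 61.6, 106.8]
eef_rot: [1.133, 1.111, -0.425]
ft_force: [-0.4, -0.4, -1.0]
opening: 13.6
```

```bash
python3 - <<'E'
from h import *
hang((1.3,0.,0))
E
```

```text
t 18.08 tcp [565.4  61.6 106.8] open 13.6 F seat [-0.9 -0.1 -0.6] M seat [ 0.05  0.42 -0.02]
hole in seat frame [1.4 0.  1.5] | rotation to do (tool,deg) [-0.   -0.01  0.01] | tcp move tool cm [ 0.15 -0.01  0.  ] q [-19.  13. 119.  42.  34.  10.]
```

>>> move_arm(jaw=[0,0,0,0], linear=[[0.1,0,0],[0.05,0,0],[0,0,0],[0,0,0]], turn=[[0,0,0],[0,0,0],[0,0,0],[0,0,0]])

```text
time: 18.42
tcp_pos: [566.0, 62.0, 105.5]
eef_rot: [1.133, 1.111, -0.425]
ft_force: [-0.1, 0.2, -0.9]
opening: 13.7
```

```bash
python3 - <<'E'
from h import *
hang((1.3,0.,0))
E
```

```text
t 18.42 tcp [566.   62.  105.5] open 13.7 F seat [-0.5  0.2 -0.8] M seat [0.07 0.41 0.03]
hole in seat frame [ 1.5 -0.   0. ] | rotation to do (tool,deg) [ 0. -0.  0.] | tcp move tool cm [ 0.   -0.02 -0.  ] q [-19.  13. 119.  42.  34.  10.]
```

Not yet on the collar; continue by 1 mm steps until force rises.

>>> move_arm(jaw=[0,0,0], linear=[[0.1,0,0],[0,0,0],[0,0,0]], turn=[[0,0,0],[0,0,0],[0,0,0]])

```text
time: 18.67
tcp_pos: [566.4, 62.0, 104.9]
eef_rot: [1.132, 1.111, -0.425]
ft_force: [-3.8, -2.4, 3.1]
opening: 14.0
```

>>> move_arm(jaw=[0,0,0], linear=[[0.1,0,0],[0,0,0],[0,0,0]], turn=[[0,0,0],[0,0,0],[0,0,0]])

```text
time: 18.92
tcp_pos: [566.5, 62.1, 104.2]
eef_rot: [1.132, 1.111, -0.425]
ft_force: [-8.5, -4.7, 7.2]
opening: 13.7
```

```bash
python3 - <<'E'
from h import *
hang((1.3,0.,0))
E
```

```text
t 18.92 tcp [566.5  62.1 104.2] open 13.7 F seat [-4.8 -0.  11.1] M seat [ 0.08  0.95 -0.03]
hole in seat frame [ 1.2 -0.1 -1.3] | rotation to do (tool,deg) [0.04 0.04 0.  ] | tcp move tool cm [-0.13  0.01 -0.02] q [-19.  13. 119.  42.  34.  10.]
```

>>> move_arm(jaw=[0,0,0], linear=[[0,-0.08,0],[0,0,0],[0,0,0]], turn=[[0,0,0],[0,0,0],[0,0,0]])

```text
time: 19.17
tcp_pos: [566.6, 61.9, 104.2]
eef_rot: [1.132, 1.11, -0.425]
ft_force: [-5.4, -1.7, 6.3]
opening: 13.7
```

```bash
python3 - <<'E'
from h import *
hang((1.3,0.,0))
snap("10")
crop("pics/side10.png","pics/s10.png",270,200,400,310,5)
crop("pics/top10.png","pics/t10.png",320,180,430,280,5)
E
```

```text
t 19.17 tcp [566.6  61.9 104.2] open 13.7 F seat [-1.6  1.1  8.3] M seat [ 0.13  0.49 -0.  ]
hole in seat frame [ 1.2 -0.3 -1.3] | rotation to do (tool,deg) [ 0.03  0.05 -0.05] | tcp move tool cm [-0.14  0.02 -0.03] q [-19.  13. 119.  42.  34.   9.]
```

View pics/s10.png

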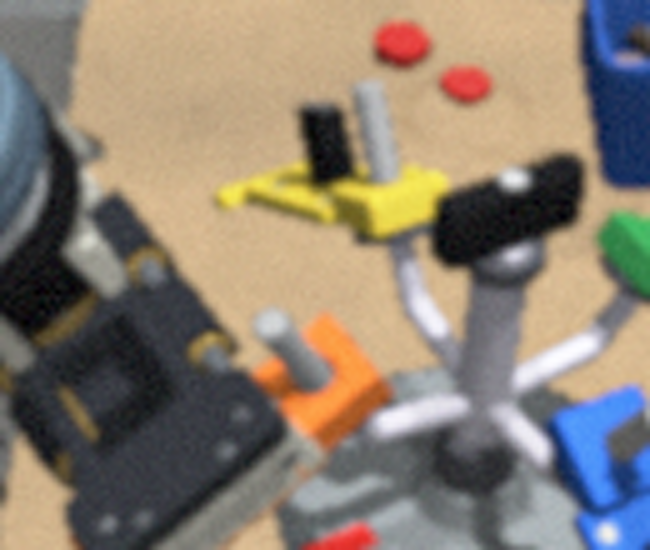

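View pics/t10.png

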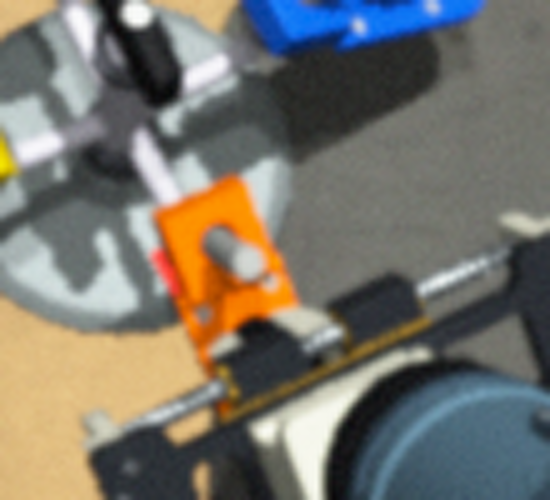

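>>> move_arm(jaw=[0.2,0.35,0.35,0.35,0.35], linear=[[0,0,0],[0,0,0],[0,0,0],[0,0,0],[0,0,0]], turn=[[0,0,0],[0,0,0],[0,0,0],[0,0,0],[0,0,0]])

```text
time: 19.68
tcp_pos: [566.3, 62.1, 103.3]
eef_rot: [1.133, 1.111, -0.425]
ft_force: [0.5, -0.1, -0.9]
opening: 32.3
```

```bash
python3 - <<'E'
from h import *
hang((1.3,0.,0))
E
```

```text
t 19.68 tcp [566.3  62.1 103.3] open 32.3 F seat [-0.1 -0.3 -1. ] M seat [0.01 0.38 0.01]
hole in seat frame [ 0.6  0.  -2.1] | rotation to do (tool,deg) [-0.   -0.01  0.01] | tcp move tool cm [-0.21  0.07  0.  ] q [-19.  13. 119.  42.  34.   9.]
```

>>> move_arm(jaw=[0.35,0.35,0.35,0.35,0.35,0.35,0.35,0.35,0.35,0.35], linear=[[-1,0,0],[-1.5,0,0],[-2,0,0],[-3,0,0],[-3,0,0],[-3,0,0],[-3,0,0],[-3,0,0],[-2,0,0],[0,0,0]], turn=[[0,0,0],[0,0,0],[0,0,0],[0,0,0],[0,0,0],[0,0,0],[0,0,0],[0,0,0],[0,0,0],[0,0,0]])

```text
time: 20.52
tcp_pos: [472.5, 8.5, 294.1]
eef_rot: [1.13, 1.103, -0.425]
ft_force: [0.3, -1.3, -0.1]
opening: 32.5
```

```bash
python3 - <<'E'
from h import *
hang((1.3,0.,0))
snap("11")
crop("pics/side11.png","pics/s11.png",260,180,440,340,4.2)
crop("pics/top11.png","pics/t11.png",260,140,440,290,4.2)
E
```

```text
t 20.52 tcp [472.5   8.5 294.1] open 32.5 F seat [-0.4 -1.3  0.1] M seat [-0.07  0.36  0.02]
hole in seat frame [  2.6  -1.7 217.3] | rotation to do (tool,deg) [ 0.12  0.41 -0.19] | tcp move tool cm [21.72 -0.19 -0.32] q [-33. -11. 113.  29.  65.  18.]
```

View pics/s11.png

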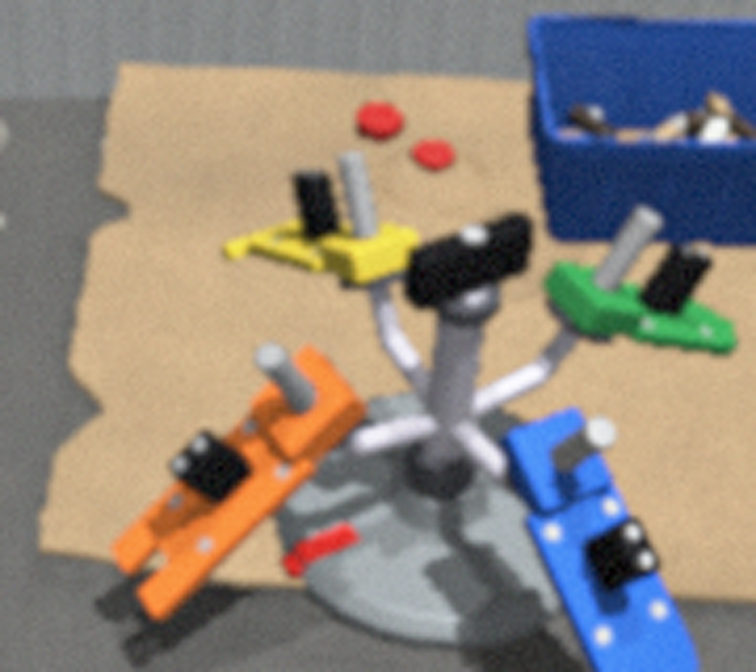

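View pics/t11.png

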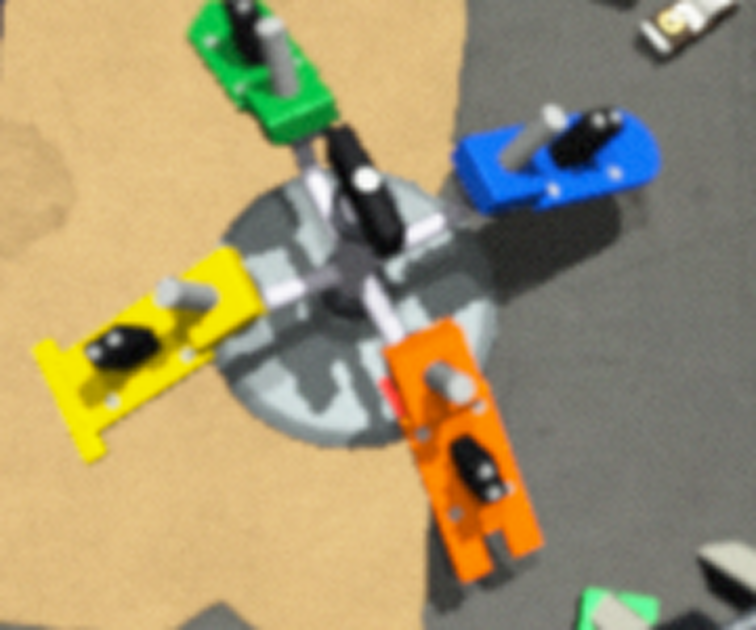

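```bash
python3 - <<'E'
from h import *
off={"top":[.17,1.21],"side":[1.46,1.49]}
def run(ang,dz=0):
    o,S=seatframe(ang)
    for nm,L in dict(lugtop=(-46,0,42),forkL=(-109,22,8),forkR=(-109,-22,8),hubA=(18,18,16),hubB=(18,-18,16)).items():
        P=o+S@np.array([L[0],L[1],L[2]+dz])
        t=proj("top",P)[0]+off["top"];s=proj("side",P)[0]+off["side"]
        print(ang,nm,"t11",np.round((t-[260,140])*4.2),"s11",np.round((s-[260,180])*4.2))
run(208.9);run(208.9,4);run(206.9)
E
```

```text
208.9 lugtop t11 [490. 478.] s11 [193. 445.]
208.9 forkL t11 [471. 596.] s11 [ 92. 537.]
208.9 forkR t11 [552. 556.] s11 [137. 609.]
208.9 hubA t11 [388. 357.] s11 [316. 348.]
208.9 hubB t11 [458. 324.] s11 [359. 402.]
208.9 lugtop t11 [493. 480.] s11 [189. 441.]
208.9 forkL t11 [473. 598.] s11 [ 87. 533.]
208.9 forkR t11 [555. 558.] s11 [132. 605.]
208.9 hubA t11 [390. 359.] s11 [312. 344.]
208.9 hubB t11 [461. 326.] s11 [356. 397.]
206.9 lugtop t11 [481. 482.] s11 [188. 437.]
206.9 forkL t11 [459. 599.] s11 [ 88. 527.]
206.9 forkR t11 [542. 563.] s11 [129. 599.]
206.9 hubA t11 [383. 358.] s11 [314. 344.]
206.9 hubB t11 [455. 327.] s11 [355. 399.]
```

```bash
python3 - <<'E'
from h import *
crop("pics/side11.png","pics/s11o.png",280,255,352,332,9)
crop("pics/top11.png","pics/t11o.png",345,210,395,282,10)
crop("pics/side11.png","pics/s11b.png",375,270,435,350,8)
E
```

```text
(no output)
```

View pics/s11o.png

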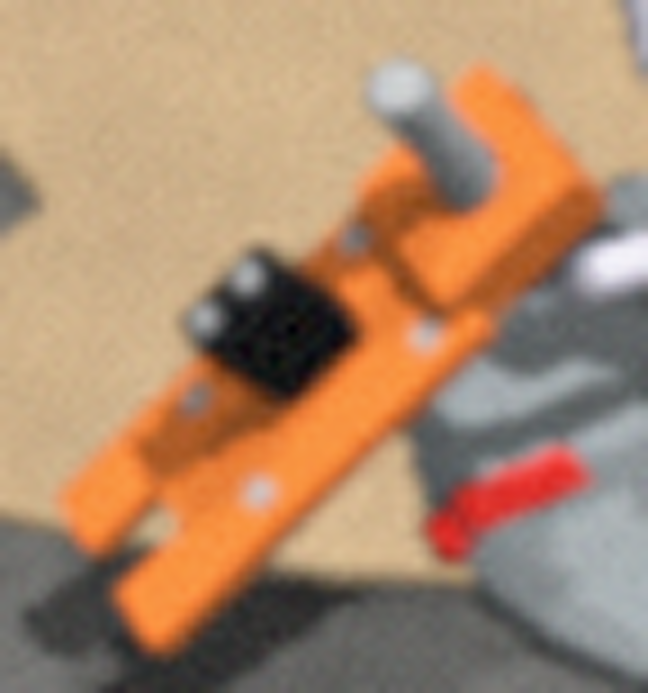

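View pics/t11o.png

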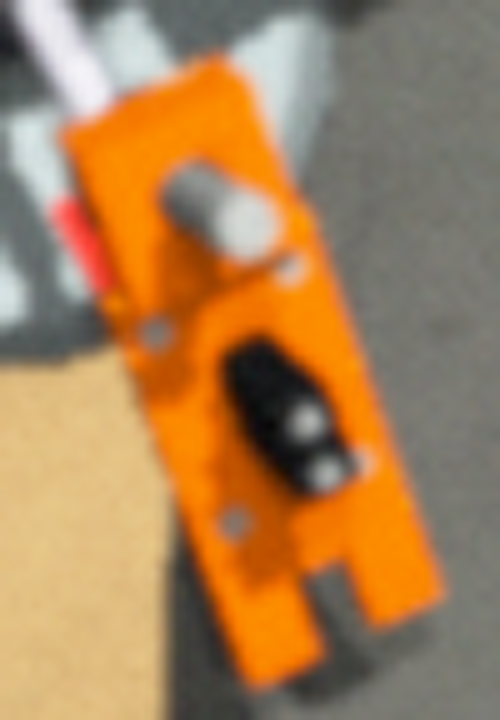

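View pics/s11b.png

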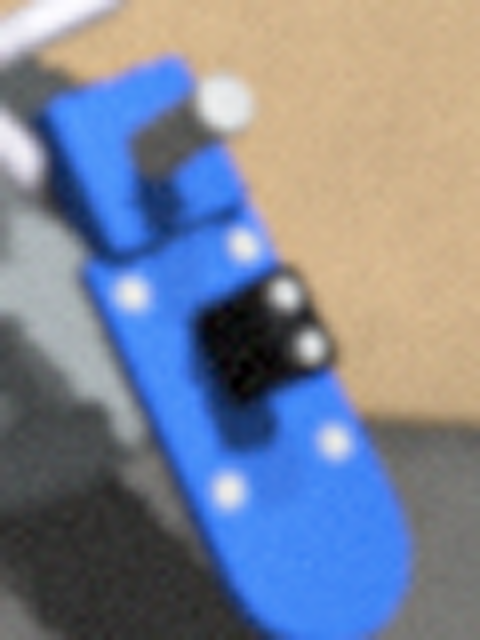

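```bash
python3 - <<'E'
from h import *
off={"top":[.17,1.21],"side":[1.46,1.49]}
o,S=seatframe(208.9)
obs=[("top",(18,18,16),351.8,223),("top",(18,-18,16),367.5,215.8),("top",(-109,22,8),370.8,278.8),("top",(-109,-22,8),389.3,269.8),("top",(-46,0,42),376.5,254.7),
("side",(18,-18,16),346.7,276.7),("side",(18,18,16),333.3,262.2),("side",(-18,-18,16),328.9,289.4),("side",(-109,22,8),286.9,311.1),("side",(-109,-22,8),297.2,325.6),("side",(-46,0,42),305.2,288.1)]
def f(p):
    Q=Ro.from_rotvec(p[3:6]).as_matrix();r=[]
    for n,L,u,v in obs:
        r.append(proj(n,o+S@(np.array(p[:3])+Q@np.array(L)))[0]+off[n]-[u,v])
    return np.ravel(r)
r=least_squares(f,np.zeros(6),loss="soft_l1")
print("offset",r.x[:3].round(2),"rot deg",np.degrees(r.x[3:]).round(2));print(r.fun.reshape(-1,2).round(1).tolist())
print(np.sqrt(np.diag(np.linalg.inv(r.jac.T@r.jac)))*.6*[1,1,1,57,57,57])
E
```

```text
offset [ 2.02  0.31 -1.32] rot deg [-0.92 -6.02  0.91]
[[0.1, 2.3], [1.2, 1.4], [-0.5, 0.2], [0.2, -0.3], [-0.6, -0.7], [-1.4, -1.7], [1.5, 0.4], [1.6, -0.3], [-0.7, -0.5], [-0.2, 1.6], [1.3, 0.0]]
[0.54202457 0.99969637 1.28307507 1.68443779 0.82619023 0.56233788]
```

```bash
python3 - <<'E'
from h import *
for i in range(6): vision.camera("top")
snap("12")
for n in("side","top"):
    a=cv2.imread(f"pics/{n}11.png").astype(int);b=cv2.imread(f"pics/{n}12.png").astype(int)
    d=np.abs(a-b).max(2)
    x0,y0,x1,y1=(275,200,440,350) if n=="side" else (260,140,420,285)
    print(n,d[y0:y1,x0:x1].max(),(d[y0:y1,x0:x1]>40).sum())
print(status.observe()["time"])
E
```

```text
side 31 0
top 68 14
21.0167
```

View pics/top12.png

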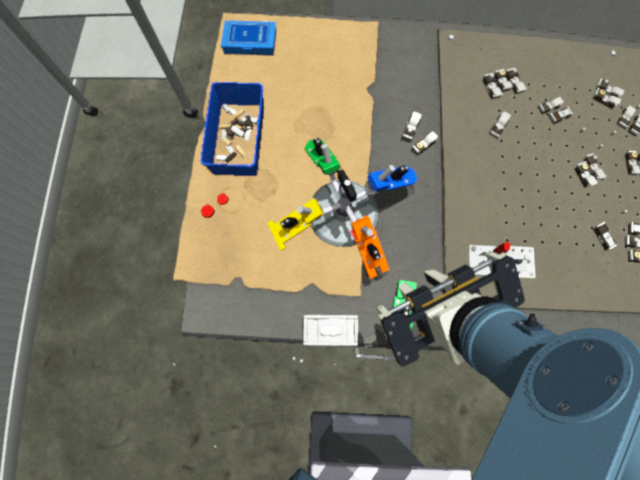

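```bash
python3 -c "
from station import manip
print(manip.finish_job())"
```

```text
the job is handed in; nothing more can be done
None
```

The orange template now hangs on the empty branch, which stands over the red mark, and the job is handed in at 21 s on the robot's clock. I turned the tree about 122° clockwise by its handle. Touching the side of the pin at two heights showed it leaning slightly towards the trunk, and I lowered the hub along that line until it rested on the collar. The contact force there was about 11 N along the pin.

Last checks:
- **Branch and mark:** the branch is at 208.9° by camera. Two fits of the mark gave 207.9° and 208.7°, so they agree to about 1°.
- **Stillness:** nothing on the tree moved between two picture sets about 0.5 s apart. The gripper was clear of everything.
- **Spare and housing:** neither was touched. The housing is where it was; the arm hides most of the spare, but the part in view is where it was.
- **Hub not flat:** once released, the template sagged about 6° at its outer end, taking up the play between hole and pin. The camera fit still puts the hub down at the collar, to within about 1.3 mm, but it rests on the collar's outer edge rather than fully flat.
- **Disagreement:** the two-height touch suggested a tip offset of about 1 mm, while the camera gave about 2.4 mm. The hub went down without side force until it reached the collar. There it read 4.8 N sideways, which dropped to 1.6 N after I eased back 0.8 mm.

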